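# Set the front foot of the sampler deck

### The job

Slide the bearing plate under the middle of the sampler deck's front foot, flat on the bench, and let go of it. Then screw the foot down with its black knob (clockwise from above) until it just bears lightly on the plate, stop there without jacking it hard against the plate, and leave everything else where it is.

Things in the scene. Friction and masses are not known exactly. Their poses are not given: they have to be found in the camera images.
- stand: white sampler deck bolted to the bench, fixed. Origin: on the foot screw's axis at bench level; x points from the foot to the deck, z up. A lug 50 mm wide (underside 71, top 85 mm up, with a boss to 90 mm; from 25 mm before the axis back) carries the screw. The deck, 240 wide, 200 deep, same height, starts 50 mm behind the axis; its pedestal starts 130 mm behind it, base 8 mm high
- foot (a point): on the screw axis, fixed to the stand, 15 mm over the bench: about the underside of the round black rubber foot, 48 mm across, that hangs under the lug. The true underside starts at an untold height, 14 to 17 mm over the bench, so 2 to 5 mm over a 12 mm plate. Foot, spindle and knob are one piece; clockwise from above lowers it 10 mm a full turn, with travel to spare
- knob_mid (a point): on the screw axis, fixed to the stand, 119 mm up: middle of the round black knob, 42 mm across, 30 mm tall. It sinks with the foot: its true middle starts 118 to 121 mm up, ends at about 115.5. Turning takes about 0.03 N m while the foot hangs free, and about 0.01 N m more per newton on the plate; the rubber foot gives, so that force grows about 20 N per radian. It stays where it is left
- deck_top (a point): on the deck's top face, 85 mm over the bench, 150 mm behind the foot axis. The things on the deck stand up to 125 mm over the bench and begin 70 mm behind the axis; only a post at the far +y corner is higher, 220 mm
- plate_mid (a point): middle (half-way up) of the loose rubber-backed aluminium bearing plate, 0.2 kg, 70 x 70 mm and 12 mm thick, lying flat on the bench, left or right in front of the stand. Its x axis points away from the tongue: a tongue 24 mm wide runs to -x and ends 110 mm from the middle of the plate
- plate_lug (a point): middle of the grip lug that stands up at the end of the plate's tongue, 95 mm from the plate's middle along its -x axis, 28 mm over the plate's underside. The lug is 16 mm wide across the tongue (plate's y), 30 mm along it (plate's x), and its top is 44 mm over the underside
- tip_box: loose grey pipette-tip box with a clear lid, 112 x 82 x 63 mm, bystander, in front of the stand on the side away from the plate; origin under its centre
- reagent: loose white bottle, bystander, 66 mm across, 150 mm high; origin under its centre
- beaker: loose glass beaker, bystander, 70 mm across, 85 mm high; origin under its centre
- spanner: loose spanner lying near the robot, bystander; origin under its middle
- spare_foot: loose spare steel foot standing on its 40 mm disc, 50 mm high, bystander; origin under its centre
- jar: loose small amber jar on the deck, bystander, 32 mm across, 35 mm high; origin under its centre
There are look-alikes about, which are no part of the job. Leave any green or red look-alike of the part that bears plate_mid alone.

How it is judged:
By the outcome, as a careful person would: the job done as asked, in the order asked, and still so for the second after the job is handed in, with the robot touching nothing.
It also fails if it takes over 72 s, if anything falls off the work surface, if the arm or the gripper's body presses on something with over 40 N, if the wrist force passes 120 N, or if a joint passes its speed limit or range.

### The arm

A 7-joint arm with a two-finger parallel gripper is mounted at the origin on the work surface. World frame = base frame: x ahead of the robot, y to its left, z up, the work surface at z = 0. Lengths are in m, angles in rad, forces in N, time in s.
With the tool pointing down it reaches from about 0.4 to 0.85 m from the base axis. Payload 10.4 kg.
Tool frame: the origin (TCP) lies at the very end of the fingers, on their centre line; the grasp point (between the pads) lies r.grasp_offset behind it (r.grasp_offset is the distance from the TCP to the grasp point, in m); z points along the fingers, y is the direction in which the jaws open and shut (so a half turn about z gives the same grasp; the last joint's range is limited). The gripper opens to 87 mm and grips with 3 to 60 N. Pads are 19 mm wide; open, the fingers measure 117 mm over their backs; the gripper's body (75 mm by 190 mm) begins 51 mm behind the grasp point.
Start: joints at [-1.354, 0.332, -0.065, 1.46, 0.022, 1.35, -0.088], TCP at [0.148, 0.607, 0.223] pointing down, gripper open.
Joint ranges: [-2.6, 2.6], [-0.5, 2.12], [-1.47, 1.34], [0.16, 2.42], [-1.27, 4.41], [0.06, 2.06], [-2.6, 2.6]. Speed limits (rad/s): [2.22, 2.22, 2.79, 2.79, 3.14, 3.14, 3.14].

### API

Orientations are given as a unit quaternion [x, y, z, w].
In Python, from bench import read_state, cams, job, r gives the robot as it stands. The module is installed in compiled form; this text tells all that it offers.
- The arm moves only by the tool arm_command, never from a script. Its argument "increments" is a list of rows, each an object of numbers: "gripper": the opening in per cent of the stroke, from 0 (shut) to 100 (fully open); "dx", "dy", "dz": the shift along the tool's x, y, z in m; "spin": the turn about the tool's z in degrees. In form: [{"gripper": .., "dx": .., "dy": .., "dz": .., "spin": ..}, ...]. A call has exactly 8 rows; each row shifts and turns the commanded pose from where the row before left it, along the tool's axes as they then stand; what a row does not reach is not made up. A row lasts 1/8 s, in which the tool goes at most 62.5 mm and 10.7 degrees, less where a joint would pass 70% of its speed; a pose out of reach is approached as far as the arm can. A call with a gripper value outside its range is refused whole. The fingers move at their own pace and stop on an object; "grip_force" is the grip in N (left out, the last holds). Time passes only in rows, so rows that do not move let the fingers close, or fill a call up. It gives the time, the measured TCP pose, the force and the opening at its end, in the units of the state.
- read_state(): the state, without advancing time (a new reading comes with each control period).
- cams.camera(name): name is "scene" or "top" or "wrist"; returns the picture (480x640x3 uint8, red, green, blue); there is no depth.
- cams.camera_info(name): a dict with "K" (3x3 intrinsics, pixels), "rvec" (rotation vector, rad) and "tvec" (3), from world to camera coordinates, as OpenCV has them. Camera axes: x right, y down, z forward; pixel columns grow to the right and rows downward; lengths in m; the calibration is good to about 2 mm. A picture is of the moment at which its call begins: read the wrist's pose just before it. camera_info takes no time and is no camera call; for the wrist camera it gives the pose at the moment of the call.
- job.close_job(): hands the job in, once; it reports no verdict.
The state is a dict: "time": time; "joint_positions": joint angles; "joint_vel": joint speeds; "joint_torque": joint torques, N m; "ee_pos": TCP position; "eef_rot": TCP orientation; "ft_force": force on the tool from outside, world axes, zero at the start; "torque": the same for the moment, N m; "width": finger opening in m.
Only numpy, scipy, OpenCV 4.12 (cv2) and the standard library are available. Lean on these libraries where they do the work, as an engineer would, in place of code of your own. Each camera call takes 0.05 s, during which the arm holds its last target.

## Working session

There is one attempt and no reset: what is moved stays moved. The work goes in short steps, Python scripts to look and compute and a tool call to move; the robot and the scene stay as the last step left them, time stands still between calls to the robot, and variables do not carry over. Pictures are saved under pics/ and viewed, and the job is handed in when it is done.

Besides the shell and the picture viewer there is one more tool, called as name([rows], argument=value, ...), one row to a line, values as JSON. arm_command: Moves the arm, as the interface text tells. Its arguments: {"type":"object","properties":{"increments":{"type":"array","items":{"type":"object","properties":{"gripper":{"type":"number"},"dx":{"type":"number"},"dy":{"type":"number"},"dz":{"type":"number"},"spin":{"type":"number"}}}},"grip_force":{"type":"number"}},"required":["increments"]}

```bash
ls; mkdir -p pics; python3 - <<'E'
from bench import read_state, cams, job, r
import cv2
s=read_state(); print({k:(v if not hasattr(v,'tolist') else v.tolist()) for k,v in s.items()}); print(r.grasp_offset)
for n in ["scene","top","wrist"]:
    print(n,cams.camera_info(n))
    cv2.imwrite(f"pics/{n}0.png",cams.camera(n)[:,:,::-1])
E
```

```text
pics
{'time': 0.0, 'joint_positions': [-1.353581493582363, 0.3328535184737282, -0.06467221372520006, 1.4609626322000946, 0.021606220855257076, 1.3499010250195793, -0.08849099429726512], 'joint_vel': [0.000435750177549174, 0.0005046207067321537, -0.00044140945626899863, -0.0005066388395913639, -0.00186722804003494, -0.0005524770062149795, -0.00016258482969379678], 'joint_torque': [0.00030737372071598656, -62.326061725616455, 0.024796996149234474, -38.989351987838745, -0.061317498330026865, 0.03984544426202774, 0.00016532598692720057], 'ee_pos': [0.14838220383856301, 0.6067218674169643, 0.22175516106053114], 'eef_rot': [0.11961750683466085, 0.9928197930682024, -0.0007131598044586039, -4.420141244135865e-05], 'ft_force': [-0.1454077970049285, -1.8208496497223328, -0.033840254055935104], 'torque': [0.005830120924156102, -0.04459210962665962, -0.018403581235250016], 'width': 0.08727977408072123}
0.0187
scene {'K': array([[434.55036482,   0.        , 319.8771264 ],
       [  0.        , 434.55036482, 246.10463978],
       [  0.        ,   0.        ,   1.        ]]), 'rvec': array([ 2.44299368,  0.72955364, -0.22895211]), 'tvec': array([-0.43448626, -0.21463133,  1.12326661])}
top {'K': array([[485.06145659,   0.        , 323.04564856],
       [  0.        , 485.06145659, 237.04026945],
       [  0.        ,   0.        ,   1.        ]]), 'rvec': array([ 2.17820621, -2.17750452,  0.12171427]), 'tvec': array([-0.0342344 ,  0.53942654,  1.18303908])}
wrist {'K': array([[348.72522168,   0.        , 317.71526898],
       [  0.        , 348.72522168, 243.35494812],
       [  0.        ,   0.        ,   1.        ]]), 'rvec': array([-2.26971144, -1.78100501, -0.27564624]), 'tvec': array([-0.62502404, -0.03637486,  0.39204758])}
```

View pics/scene0.png

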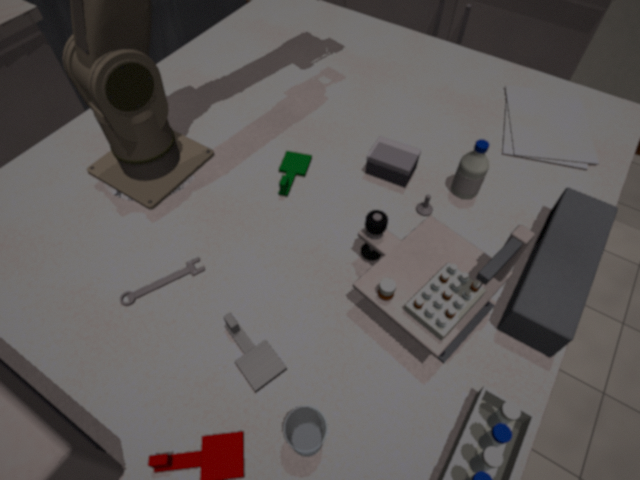

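View pics/top0.png

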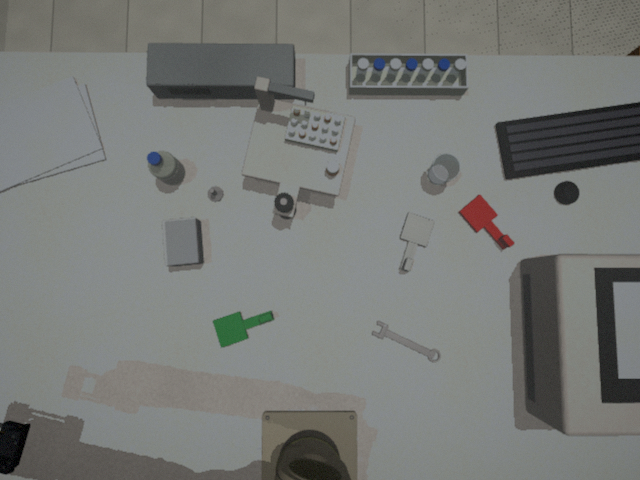

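View pics/wrist0.png

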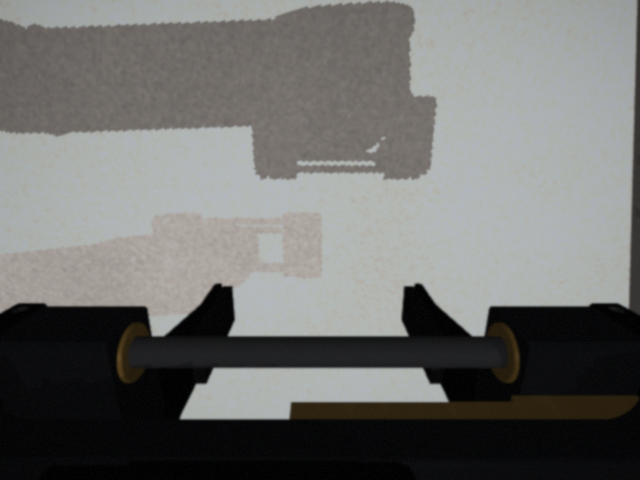

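Three plate-shaped parts appear in the top view: aluminium at (417,230), green at (232,329) and red at (480,213). The bare aluminium one fits; the green and red ones are the excluded look-alikes. The knob is at (284,203), and the tip box (183,243) is on the side away from the plate. I'll confirm with an enlarged crop.

```bash
python3 - <<'E'
import cv2,numpy as np
t=cv2.imread("pics/top0.png"); s=cv2.imread("pics/scene0.png")
def crop(im,x0,y0,x1,y1,k): return cv2.resize(im[y0:y1,x0:x1],None,fx=k,fy=k,interpolation=cv2.INTER_CUBIC)
cv2.imwrite("pics/c1.png",np.clip(crop(t,380,200,460,280,7)*1.3,0,255).astype(np.uint8))
cv2.imwrite("pics/c2.png",np.clip(crop(t,230,150,360,230,6)*1.3,0,255).astype(np.uint8))
cv2.imwrite("pics/c3.png",np.clip(crop(s,210,190,420,400,2.8)*1.5,0,255).astype(np.uint8))
E
```

```text
(no output)
```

View pics/c1.png

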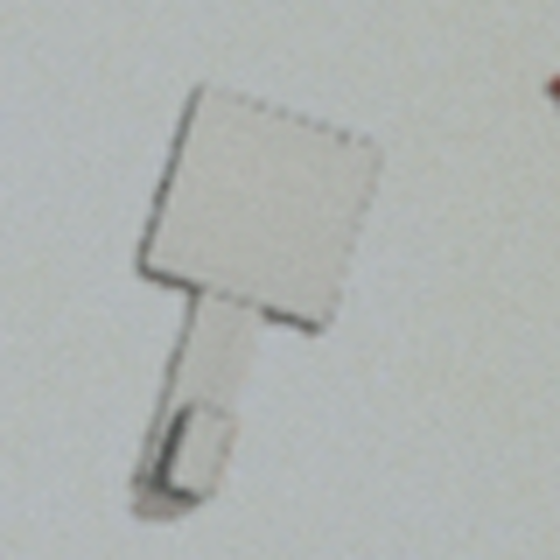

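View pics/c2.png

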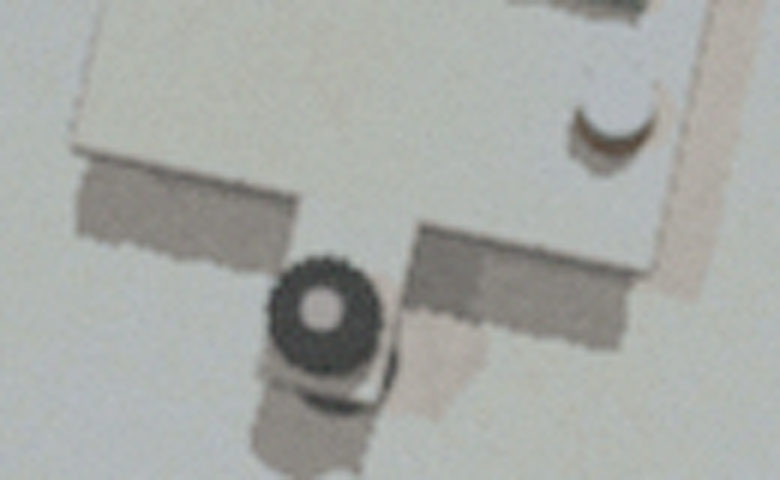

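View pics/c3.png

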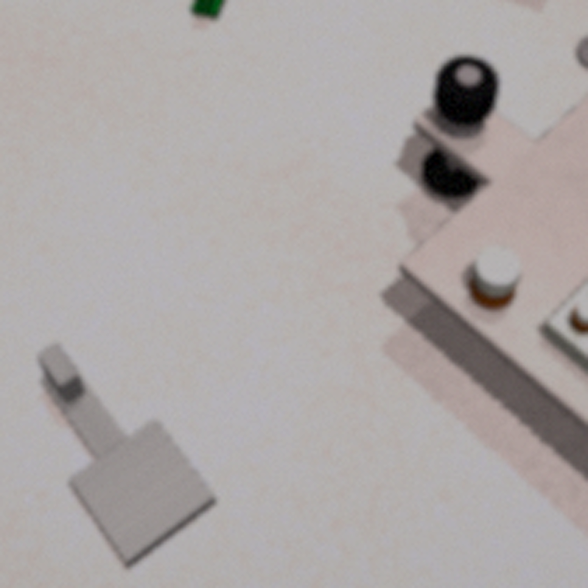

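```bash
cat > h.py <<'E'
import cv2,numpy as np
def ray(ci,u,v,z):
    R,_=cv2.Rodrigues(ci["rvec"]);t=ci["tvec"];C=-R.T@t
    d=R.T@np.linalg.inv(ci["K"])@np.array([u,v,1.]);return C+d*(z-C[2])/d[2]
def proj(ci,P): return cv2.projectPoints(np.array(P,float).reshape(-1,1,3),ci["rvec"],ci["tvec"],ci["K"],None)[0].reshape(-1,2)
def uc(X,Y,x0,y0,k): return (X+.5)/k-.5+x0,(Y+.5)/k-.5+y0
E
python3 - <<'E'
from h import *
from bench import cams
T=cams.camera_info("top");S=cams.camera_info("scene")
def p(ci,l,x0,y0,k,z): 
    a=np.array([ray(ci,*uc(X,Y,x0,y0,k),z) for X,Y in l]);print(np.round(a[:,:2],4).tolist());return a
print("plate top");a=p(T,[(200,88),(380,152),(322,330),(143,268)],380,200,7,.012);print(a.mean(0),[np.linalg.norm(a[i]-a[i-1]) for i in range(4)])
d=(a[0]+a[1]-a[2]-a[3]);print("yaw",np.arctan2(d[1],d[0]))
print("plate scene");b=p(S,[(157,420),(217,500),(128,565),(69,484)],210,190,2.8,.012);print(b.mean(0),[np.linalg.norm(b[i]-b[i-1]) for i in range(4)])
d=(b[2]+b[1]-b[0]-b[3]);print("yaw",np.arctan2(d[1],d[0]))
print("lug top");c=p(T,[(190,405),(240,412),(213,497),(172,487)],380,200,7,.044);print(c.mean(0))
print("knob top/mid/..");p(T,[(325,315)],230,150,6,.134);p(T,[(322,310)],230,150,6,.134)
print("scene knob mid");p(S,[(466,91)],210,190,2.8,.119)
print("deck front corners");e=p(T,[(75,150),(645,270)],230,150,6,.085);f=e[1]-e[0];print(np.linalg.norm(f),"stand yaw",np.arctan2(f[0],-f[1]))
th=np.arctan2(f[0],-f[1]);m=e.mean(0);print("axis from deck",m[:2]-.05*np.array([np.cos(th),np.sin(th)]))
E
```

```text
plate top
[[0.6047, -0.2507], [0.5814, -0.3158], [0.5166, -0.2933], [0.539, -0.2289]]
[ 0.56041086 -0.27219645  0.012     ] [np.float64(0.06924126431669615), np.float64(0.06913968713222253), np.float64(0.06858424535309528), np.float64(0.06819408369388975)]
yaw -0.3270572754324066
plate scene
[[0.5444, -0.2274], [0.6115, -0.2503], [0.5886, -0.3159], [0.5229, -0.2954]]
[ 0.56687268 -0.27222977  0.012     ] [np.float64(0.0713098061142995), np.float64(0.07085208053925526), np.float64(0.0694974060182221), np.float64(0.06885116739730131)]
yaw -0.31570791805215676
lug top
[[0.4877, -0.2391], [0.4852, -0.2566], [0.4555, -0.2466], [0.459, -0.2323]]
[ 0.47184296 -0.24367012  0.044     ]
knob top/mid/..
[[0.6091, 0.0572]]
[[0.611, 0.0584]]
scene knob mid
[[0.6137, 0.0598]]
deck front corners
[[0.684, 0.1608], [0.6359, -0.0669]]
0.23274968708656774 stand yaw -0.20809757191828482
axis from deck [0.61101523 0.05729734]
```

The crop confirms the bare aluminium plate, its middle at (417,230) and its grip lug at (408,264). My estimates are plate yaw about -0.32, stand yaw about -0.21 and screw axis about (0.611, 0.058). Next I'll move off and refine with the wrist camera.

```bash
cat > mv.py <<'E'
import sys,numpy as np
from scipy.spatial.transform import Rotation as Ro
from bench import read_state
def plan(x,y,z,yaw_y_deg=None,n=8):
    s=read_state();R=Ro.from_quat(s["eef_rot"]).as_matrix();p=np.array(s["ee_pos"])
    d=R.T@(np.array([x,y,z])-p); cy=np.degrees(np.arctan2(R[1,1],R[0,1]))
    print("t",s["time"],"p",np.round(p,4),"yawY",round(cy,2),"tilt",np.round(R[:,2],4),"j",np.round(s["joint_positions"],2))
    print("d tool",np.round(d,4),"per row",np.round(d/n,5),"norm",np.linalg.norm(d)/n)
    if yaw_y_deg is not None: print("spin",-( (yaw_y_deg-cy+180)%360-180),"per row",-((yaw_y_deg-cy+180)%360-180)/n)
if __name__=="__main__":
    a=[float(v) for v in sys.argv[1:]]
    plan(*a)
E
python3 mv.py .45 .3 .25 76.3
```

```text
t 0.15 p [0.1484 0.6068 0.2219] yawY 76.26 tilt [-2.0e-04 -1.1e-03 -1.0e+00] j [-1.35  0.33 -0.06  1.46  0.02  1.35 -0.09]
d tool [-0.3659 -0.2264 -0.0278] per row [-0.04573 -0.02831 -0.00348] norm 0.053894825310582685
spin -0.04034322168240578 per row -0.005042902710300723
```

arm_command([
  {"dx": -0.046,"dy": -0.028,"dz": -0.003},
  {"dx": -0.046,"dy": -0.028,"dz": -0.003},
  {"dx": -0.046,"dy": -0.028,"dz": -0.003},
  {"dx": -0.046,"dy": -0.028,"dz": -0.003},
  {"dx": -0.046,"dy": -0.028,"dz": -0.003},
  {"dx": -0.046,"dy": -0.028,"dz": -0.003},
  {"dx": -0.046,"dy": -0.028,"dz": -0.003},
  {"dx": -0.046,"dy": -0.028,"dz": -0.003},
], grip_force=25)

```text
validation failed for argument at $.in...
```

```bash
python3 mv.py .49 .065 .25 76.3
```

```text
t 0.15 p [0.1484 0.6068 0.2219] yawY 76.26 tilt [-2.0e-04 -1.1e-03 -1.0e+00] j [-1.35  0.33 -0.06  1.46  0.02  1.35 -0.09]
d tool [-0.4605 -0.4452 -0.0276] per row [-0.05757 -0.05565 -0.00345] norm 0.08014262167608187
spin -0.04034322168240578 per row -0.005042902710300723
```

arm_command([
  {"gripper": 100,"dx": -0.046,"dy": -0.028,"dz": -0.003,"spin": 0},
  {"gripper": 100,"dx": -0.046,"dy": -0.028,"dz": -0.003,"spin": 0},
  {"gripper": 100,"dx": -0.046,"dy": -0.028,"dz": -0.003,"spin": 0},
  {"gripper": 100,"dx": -0.046,"dy": -0.028,"dz": -0.003,"spin": 0},
  {"gripper": 100,"dx": -0.046,"dy": -0.028,"dz": -0.003,"spin": 0},
  {"gripper": 100,"dx": -0.046,"dy": -0.028,"dz": -0.003,"spin": 0},
  {"gripper": 100,"dx": -0.046,"dy": -0.028,"dz": -0.003,"spin": 0},
  {"gripper": 100,"dx": -0.046,"dy": -0.028,"dz": -0.003,"spin": 0},
], grip_force=25)

```text
time: 1.15
ee_pos: [0.4536, 0.3007, 0.2466]
eef_rot: [0.12, 0.993, 0.0, -0.0]
ft_force: [0.7, 1.5, -0.3]
width: 0.0872
```

```bash
python3 mv.py .49 .065 .25 76.3
```

```text
t 1.15 p [0.4536 0.3007 0.2466] yawY 76.26 tilt [-1.e-04  2.e-04 -1.e+00] j [-0.87  0.14  0.22  1.65 -0.03  1.36  0.69]
d tool [-0.0913 -0.2203 -0.0035] per row [-0.01141 -0.02754 -0.00043] norm 0.02981286550161951
spin -0.03661526820496874 per row -0.004576908525621093
```

```bash
python3 - <<'E'
from h import *
from bench import cams,read_state
W=cams.camera_info("wrist");R,_=cv2.Rodrigues(W["rvec"]);C=-R.T@W["tvec"]
print("C",C,"fwd",R[2],"right",R[0],read_state()["ee_pos"])
print(proj(W,[[.611,.058,.134],[.611,.058,0]]))
for u,v in [(0,0),(640,0),(320,240),(0,300),(640,300)]: print(u,v,ray(W,u,v,.04)[:2])
E
```

```text
C [0.37207392 0.32134783 0.40849729] fwd [ 0.29505655 -0.0722075  -0.95274745] right [2.37926079e-01 9.71283262e-01 7.10646715e-05] [0.45363627 0.30068975 0.24658453]
[[120.06853897 439.47160691]
 [172.77273121 357.51654527]]
0 0 [0.19254316 0.06859975]
640 0 [0.33068028 0.63256928]
320 240 [0.48301325 0.29679998]
0 300 [ 0.46531347 -0.08405129]
640 300 [0.64345062 0.64304275]
```

```bash
python3 mv.py .62 .055 .27 76.3
```

```text
t 1.15 p [0.4536 0.3007 0.2466] yawY 76.26 tilt [-1.e-04  2.e-04 -1.e+00] j [-0.87  0.14  0.22  1.65 -0.03  1.36  0.69]
d tool [-0.2199 -0.1992 -0.0235] per row [-0.02749 -0.02489 -0.00293] norm 0.037204802307845446
spin -0.03661526820496874 per row -0.004576908525621093
```

arm_command([
  {"gripper": 100,"dx": -0.031,"dy": -0.0285,"dz": -0.0034,"spin": 0},
  {"gripper": 100,"dx": -0.031,"dy": -0.0285,"dz": -0.0034,"spin": 0},
  {"gripper": 100,"dx": -0.031,"dy": -0.0285,"dz": -0.0034,"spin": 0},
  {"gripper": 100,"dx": -0.031,"dy": -0.0285,"dz": -0.0034,"spin": 0},
  {"gripper": 100,"dx": -0.031,"dy": -0.0285,"dz": -0.0034,"spin": 0},
  {"gripper": 100,"dx": -0.031,"dy": -0.0285,"dz": -0.0034,"spin": 0},
  {"gripper": 100,"dx": -0.031,"dy": -0.0285,"dz": -0.0034,"spin": 0},
  {"gripper": 100,"dx": 0,"dy": 0,"dz": 0,"spin": 0},
])

```text
time: 2.15
ee_pos: [0.6171, 0.0527, 0.2701]
eef_rot: [0.122, 0.992, -0.001, 0.0]
ft_force: [0.1, 0.2, -0.5]
width: 0.0872
```

```bash
python3 - <<'E'
from h import *
from bench import cams,read_state
import pickle
W=cams.camera_info("wrist");im=cams.camera("wrist")[:,:,::-1];pickle.dump(W,open("w1.pkl","wb"))
cv2.imwrite("pics/w1.png",im);print(read_state()["ee_pos"],read_state()["joint_positions"][6])
print(proj(W,[[.611,.058,.134]]))
E
python3 mv.py .54 -.25 .27 71.7
```

```text
[0.61640201 0.05516911 0.26992199] 1.2601675440666413
[[321.41558386 223.73133528]]
t 2.2 p [0.6164 0.0552 0.2699] yawY 76.1 tilt [-5.e-04 -6.e-04 -1.e+00] j [-0.5   0.31  0.43  1.43 -0.13  1.43  1.26]
d tool [ 8.000e-04 -3.146e-01  2.000e-04] per row [ 1.000e-04 -3.932e-02  2.000e-05] norm 0.03932346961668958
spin 4.396719516224778 per row 0.5495899395280972
```

View pics/w1.png

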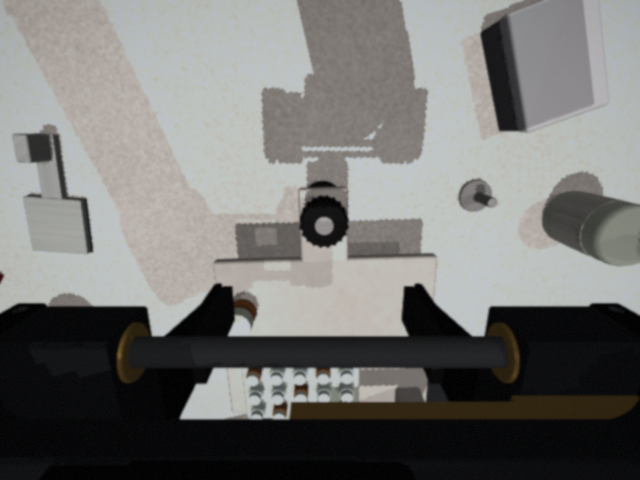

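```bash
python3 - <<'E'
from h import *
im=cv2.imread("pics/w1.png")
k=6;a=cv2.resize(im[170:270,280:370],None,fx=k,fy=k,interpolation=cv2.INTER_CUBIC);cv2.imwrite("pics/w1k.png",np.clip(a*1.2,0,255).astype(np.uint8))
k=6;a=cv2.resize(im[120:260,5:105],None,fx=k,fy=k-2,interpolation=cv2.INTER_CUBIC);cv2.imwrite("pics/w1p.png",np.clip(a*1.2,0,255).astype(np.uint8))
E
```

```text
(no output)
```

View pics/w1k.png

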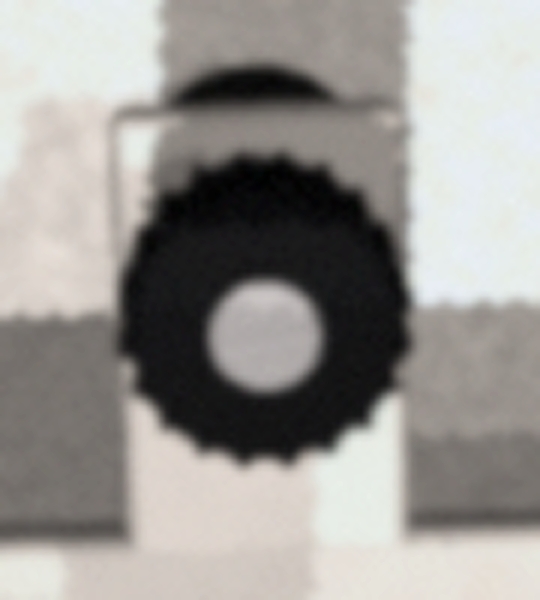

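View pics/w1p.png

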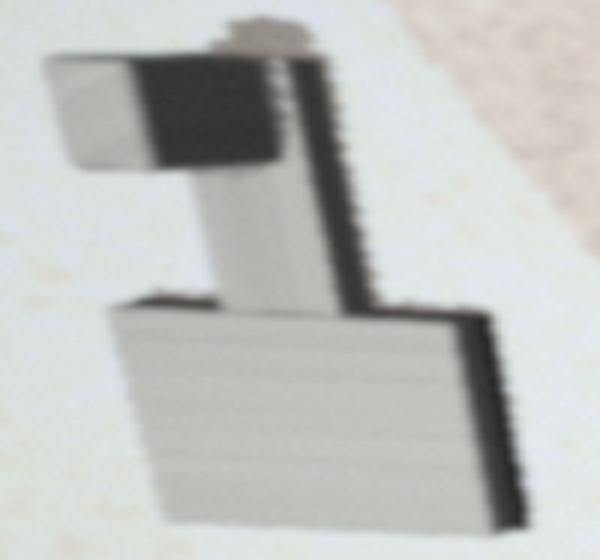

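```bash
python3 - <<'E'
from h import *
import pickle
W=pickle.load(open("w1.pkl","rb"))
def p(l,x0,y0,kx,ky,z):
    a=np.array([ray(W,(X+.5)/kx-.5+x0,(Y+.5)/ky-.5+y0,z) for X,Y in l]);return a
print("knob",p([(266,336)],280,170,6,6,.1345))
a=p([(112,310),(458,320),(497,532),(165,522)],5,120,6,4,.012);print("plate",a.mean(0),[np.linalg.norm(a[i]-a[i-1]).round(4) for i in range(4)])
d=a[2]+a[3]-a[0]-a[1];print("yaw",np.arctan2(d[1],d[0]))
d=a[0]+a[3]-a[2]-a[1];print("yaw y",np.arctan2(d[1],d[0])-0)
a=p([(48,60),(135,60),(155,165),(72,168)],5,120,6,4,.044);print("lug",a.mean(0),[np.linalg.norm(a[i]-a[i-1]).round(4) for i in range(4)])
a=p([(113,108),(400,105)],280,170,6,6,.085);print("stand lug front",a.mean(0),np.linalg.norm(a[0]-a[1]));
d=a[0]-a[1];print("stand yaw lug",np.arctan2(-d[0],d[1]) if d[1]>0 else np.arctan2(d[0],-d[1]))
e=p([(215,261),(436,254)],0,0,1,1,.085);d=e[0]-e[1];print("deck",np.linalg.norm(d),np.arctan2(d[0],-d[1]),e.mean(0)[:2]-.05*np.array([.978,-.207]))
E
```

```text
knob [[0.61304206 0.05976026 0.1345    ]]
plate [ 0.56378377 -0.26984188  0.012     ] [np.float64(0.0683), np.float64(0.0696), np.float64(0.0686), np.float64(0.07)]
yaw -0.3341042767034023
yaw y -1.8622798348310319
lug [ 0.47398383 -0.23949982  0.044     ] [np.float64(0.0282), np.float64(0.0154), np.float64(0.0275), np.float64(0.0153)]
stand lug front [0.5874214  0.06517802 0.085     ] 0.04751607401812882
stand yaw lug -0.2351328067409377
deck 0.23390848760238192 -0.21146879613372316 [0.61121784 0.06058533]
```

```bash
python3 mv.py .474 -.2395 .10 71.3
```

```text
t 2.2 p [0.6164 0.0552 0.2699] yawY 76.1 tilt [-5.e-04 -6.e-04 -1.e+00] j [-0.5   0.31  0.43  1.43 -0.13  1.43  1.26]
d tool [ 0.0674 -0.3201  0.1702] per row [ 0.00842 -0.04002  0.02127] norm 0.046094620375703235
spin 4.796719516224812 per row 0.5995899395281015
```

arm_command([
  {"gripper": 100,"dx": 0.01,"dy": -0.046,"dz": 0.024,"spin": 0},
  {"gripper": 100,"dx": 0.01,"dy": -0.046,"dz": 0.024,"spin": 0},
  {"gripper": 100,"dx": 0.01,"dy": -0.046,"dz": 0.024,"spin": 0},
  {"gripper": 100,"dx": 0.01,"dy": -0.046,"dz": 0.024,"spin": 0},
  {"gripper": 100,"dx": 0.01,"dy": -0.046,"dz": 0.024,"spin": 0},
  {"gripper": 100,"dx": 0.01,"dy": -0.046,"dz": 0.024,"spin": 0},
  {"gripper": 100,"dx": 0.007,"dy": -0.044,"dz": 0.024,"spin": 4.8},
  {"gripper": 100,"dx": 0,"dy": 0,"dz": 0,"spin": 0},
])

```text
time: 3.2
ee_pos: [0.4723, -0.2398, 0.1007]
eef_rot: [0.164, 0.987, -0.0, -0.002]
ft_force: [1.3, 0.7, -0.7]
width: 0.0874
```

```bash
python3 - <<'E'
from h import *
from bench import cams,read_state
import pickle
W=cams.camera_info("wrist");im=cams.camera("wrist")[:,:,::-1];pickle.dump(W,open("w2.pkl","wb"))
cv2.imwrite("pics/w2.png",im)
print(proj(W,[[.474,-.2395,.044]]))
E
python3 mv.py .474 -.2395 .016 71.3
```

```text
[[318.0857901  266.31626239]]
t 3.25 p [ 0.4741 -0.238   0.1016] yawY 71.39 tilt [-1.5e-03  8.0e-04 -1.0e+00] j [-0.15  0.25  0.6   1.88 -0.16  1.06  1.77]
d tool [-0.0005 -0.0015  0.0856] per row [-7.00e-05 -1.90e-04  1.07e-02] norm 0.010704485057980264
spin 0.09407732103954913 per row 0.011759665129943642
```

View pics/w2.png

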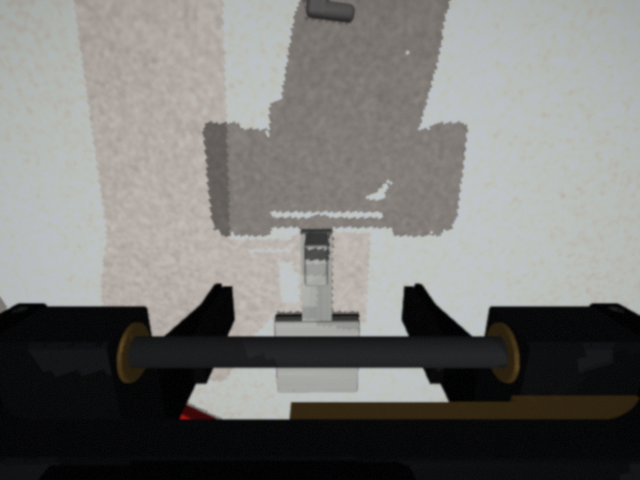

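The lug sits centred between the fingers (around (317,267), predicted (318,266)) and the tongue is aligned. Descending and gripping.

arm_command([
  {"gripper": 100,"dx": 0,"dy": -0.001,"dz": 0.025,"spin": 0},
  {"gripper": 100,"dx": 0,"dy": 0,"dz": 0.025,"spin": 0},
  {"gripper": 100,"dx": 0,"dy": 0,"dz": 0.02,"spin": 0},
  {"gripper": 100,"dx": 0,"dy": 0,"dz": 0.01,"spin": 0},
  {"gripper": 100,"dx": 0,"dy": 0,"dz": 0.005,"spin": 0},
  {"gripper": 60,"dx": 0,"dy": 0,"dz": 0,"spin": 0},
  {"gripper": 10,"dx": 0,"dy": 0,"dz": 0,"spin": 0},
  {"gripper": 0,"dx": 0,"dy": 0,"dz": 0,"spin": 0},
], grip_force=25)

```text
time: 4.25
ee_pos: [0.4751, -0.2391, 0.0178]
eef_rot: [0.161, 0.987, 0.0, 0.0]
ft_force: [-0.2, 0.0, 0.4]
width: 0.0648
```

arm_command([
  {"gripper": 0,"dx": 0,"dy": 0,"dz": 0,"spin": 0},
  {"gripper": 0,"dx": 0,"dy": 0,"dz": 0,"spin": 0},
  {"gripper": 0,"dx": 0,"dy": 0,"dz": 0,"spin": 0},
  {"gripper": 0,"dx": 0,"dy": 0,"dz": 0,"spin": 0},
  {"gripper": 0,"dx": 0,"dy": 0,"dz": 0,"spin": 0},
  {"gripper": 0,"dx": 0,"dy": 0,"dz": 0,"spin": 0},
  {"gripper": 0,"dx": 0,"dy": 0,"dz": 0,"spin": 0},
  {"gripper": 0,"dx": 0,"dy": 0,"dz": 0,"spin": 0},
])

```text
time: 5.25
ee_pos: [0.4746, -0.2391, 0.0173]
eef_rot: [0.161, 0.987, 0.0, -0.0]
ft_force: [-0.3, -0.2, 0.2]
width: 0.0157
```

```bash
python3 -c "
import math
th=-.21;print(.613-.095*math.cos(th),.0598-.095*math.sin(th))"; python3 mv.py .520 .0796 .016 78
```

```text
0.5200870631012059 0.07960369048537946
t 5.25 p [ 0.4746 -0.2391  0.0173] yawY 71.45 tilt [-1.e-04  1.e-04 -1.e+00] j [-0.1   0.38  0.56  1.94 -0.26  0.89  1.84]
d tool [0.0584 0.3166 0.0013] per row [0.0073  0.03957 0.00016] norm 0.04024001810578643
spin -6.5454672394275235 per row -0.8181834049284404
```

arm_command([
  {"gripper": 0,"dx": 0,"dy": 0,"dz": 0,"spin": -2.0},
  {"gripper": 0,"dx": 0,"dy": 0,"dz": 0,"spin": -2.5},
  {"gripper": 0,"dx": 0,"dy": 0,"dz": 0,"spin": -2.0},
  {"gripper": 0,"dx": 0.002,"dy": 0.015,"dz": 0,"spin": 0},
  {"gripper": 0,"dx": 0.003,"dy": 0.02,"dz": 0,"spin": 0},
  {"gripper": 0,"dx": 0.003,"dy": 0.02,"dz": 0,"spin": 0},
  {"gripper": 0,"dx": 0.003,"dy": 0.02,"dz": 0,"spin": 0},
  {"gripper": 0,"dx": 0.003,"dy": 0.02,"dz": 0,"spin": 0},
], grip_force=35)

```text
time: 6.25
ee_pos: [0.4809, -0.1415, 0.0173]
eef_rot: [0.105, 0.995, 0.0, -0.0]
ft_force: [0.4, -0.9, -2.0]
width: 0.0156
```

```bash
python3 mv.py .520 .0796 .0173 78;python3 mv.py .4419 .096 .0173 78
```

```text
t 6.25 p [ 0.4809 -0.1415  0.0173] yawY 77.99 tilt [ 0.e+00  4.e-04 -1.e+00] j [-0.26  0.31  0.51  2.02 -0.2   0.86  1.73]
d tool [7.700e-03 2.244e-01 1.000e-04] per row [9.600e-04 2.805e-02 1.000e-05] norm 0.028062534387491223
spin -0.008188633516567734 per row -0.0010235791895709667
t 6.25 p [ 0.4809 -0.1415  0.0173] yawY 77.99 tilt [ 0.e+00  4.e-04 -1.e+00] j [-0.26  0.31  0.51  2.02 -0.2   0.86  1.73]
d tool [8.750e-02 2.242e-01 1.000e-04] per row [1.094e-02 2.802e-02 1.000e-05] norm 0.03007961658589584
spin -0.008188633516567734 per row -0.0010235791895709667
```

arm_command([
  {"gripper": 0,"dx": 0.001,"dy": 0.02,"dz": 0,"spin": 0},
  {"gripper": 0,"dx": 0.001,"dy": 0.02,"dz": 0,"spin": 0},
  {"gripper": 0,"dx": 0.001,"dy": 0.02,"dz": 0,"spin": 0},
  {"gripper": 0,"dx": 0.001,"dy": 0.02,"dz": 0,"spin": 0},
  {"gripper": 0,"dx": 0.001,"dy": 0.02,"dz": 0,"spin": 0},
  {"gripper": 0,"dx": 0.001,"dy": 0.02,"dz": 0,"spin": 0},
  {"gripper": 0,"dx": 0,"dy": 0.01,"dz": 0,"spin": 0},
  {"gripper": 0,"dx": 0,"dy": 0,"dz": 0,"spin": 0},
])

```text
time: 7.25
ee_pos: [0.502, -0.0134, 0.0173]
eef_rot: [0.104, 0.995, 0.0, -0.0]
ft_force: [0.0, 1.5, -0.8]
width: 0.0154
```

```bash
python3 - <<'E'
from h import *
from bench import cams
im=cams.camera("scene")[:,:,::-1]
cv2.imwrite("pics/s2.png",np.clip(cv2.resize(im[150:360,230:450],None,fx=2.8,fy=2.8,interpolation=cv2.INTER_CUBIC)*1.5,0,255).astype(np.uint8))
im=cams.camera("top")[:,:,::-1]
cv2.imwrite("pics/t2.png",np.clip(cv2.resize(im[140:280,230:400],None,fx=4.5,fy=4.2,interpolation=cv2.INTER_CUBIC)*1.3,0,255).astype(np.uint8))
E
python3 mv.py .520 .0796 .0173 78
```

```text
t 7.35 p [ 0.502  -0.0147  0.0173] yawY 77.98 tilt [-0.e+00  3.e-04 -1.e+00] j [-0.46  0.31  0.45  2.01 -0.17  0.86  1.45]
d tool [0.002 0.096 0.   ] per row [0.00025 0.012   0.     ] norm 0.012003901834297778
spin -0.01768832957921518 per row -0.0022110411974018973
```

View pics/s2.png

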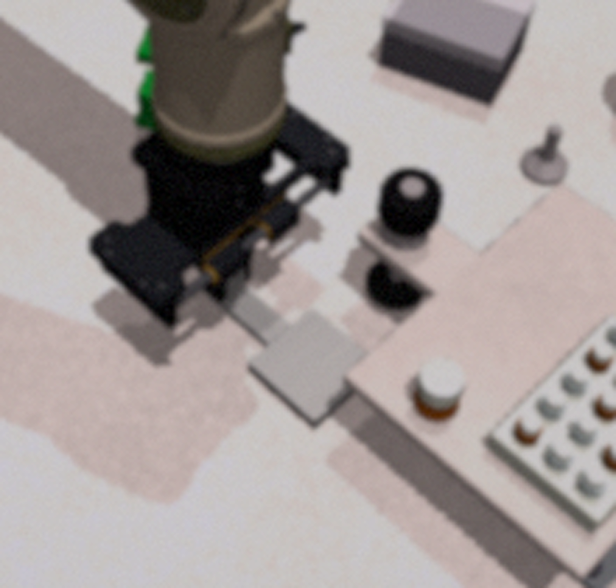

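View pics/t2.png

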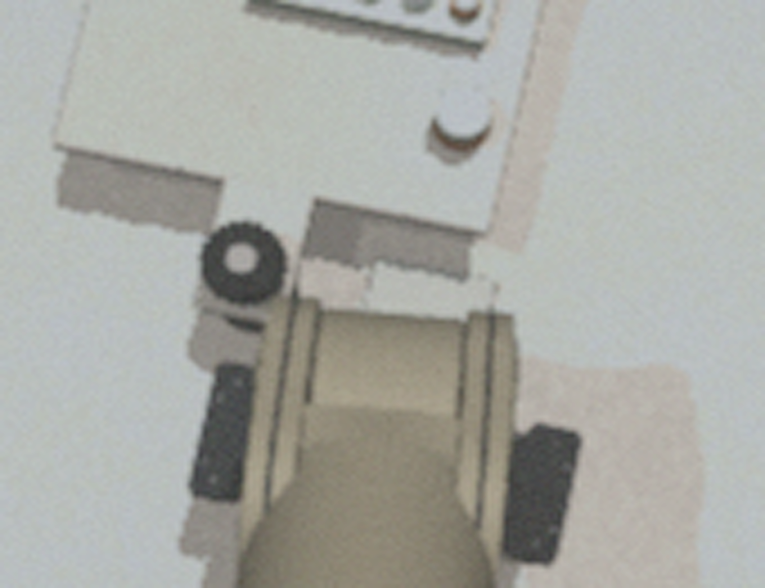

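```bash
python3 - <<'E'
from h import *
from bench import cams
T=cams.camera_info("top")
for z in (.134,.2,.25,.3,.35,.4): print(z,ray(T,315.5,215,z)[:2])
E
```

```text
0.134 [ 0.57940655 -0.01536459]
0.2 [ 0.56989471 -0.0154774 ]
0.25 [ 0.56268877 -0.01556286]
0.3 [ 0.55548283 -0.01564832]
0.35 [ 0.54827689 -0.01573379]
0.4 [ 0.54107095 -0.01581925]
```

arm_command([
  {"gripper": 0,"dx": 0,"dy": 0.012,"dz": 0,"spin": 0},
  {"gripper": 0,"dx": 0,"dy": 0.012,"dz": 0,"spin": 0},
  {"gripper": 0,"dx": 0,"dy": 0.012,"dz": 0,"spin": 0},
  {"gripper": 0,"dx": 0,"dy": 0.012,"dz": 0,"spin": 0},
  {"gripper": 0,"dx": 0,"dy": 0.012,"dz": 0,"spin": 0},
  {"gripper": 0,"dx": 0,"dy": 0,"dz": 0,"spin": 0},
  {"gripper": 0,"dx": 0,"dy": 0,"dz": 0,"spin": 0},
  {"gripper": 0,"dx": 0,"dy": 0,"dz": 0,"spin": 0},
])

```text
time: 8.35
ee_pos: [0.5145, 0.0436, 0.0173]
eef_rot: [0.105, 0.994, 0.0, -0.0]
ft_force: [1.0, 1.4, -1.7]
width: 0.0155
```

```bash
python3 mv.py .520 .0796 .0173 78; python3 -c "
from bench import *
s=read_state();print(s['ft_force'],s['torque'])"
```

```text
t 8.35 p [0.5145 0.0436 0.0173] yawY 77.94 tilt [-0.e+00  1.e-04 -1.e+00] j [-0.54  0.33  0.42  1.97 -0.18  0.87  1.33]
d tool [0.0022 0.0364 0.    ] per row [0.00027 0.00454 0.     ] norm 0.004552817095705025
spin -0.05910599206799816 per row -0.00738824900849977
[ 1.0245161   1.39835859 -1.6698939 ] [ 0.16590943 -0.06223967  0.14408268]
```

arm_command([
  {"gripper": 0,"dx": 0.0005,"dy": 0.009,"dz": 0,"spin": 0},
  {"gripper": 0,"dx": 0.0005,"dy": 0.009,"dz": 0,"spin": 0},
  {"gripper": 0,"dx": 0.0005,"dy": 0.009,"dz": 0,"spin": 0},
  {"gripper": 0,"dx": 0.0005,"dy": 0.009,"dz": 0,"spin": 0},
  {"gripper": 0,"dx": 0,"dy": 0,"dz": 0,"spin": 0},
  {"gripper": 0,"dx": 0,"dy": 0,"dz": 0,"spin": 0},
  {"gripper": 0,"dx": 0,"dy": 0,"dz": 0,"spin": 0},
  {"gripper": 0,"dx": 0,"dy": 0,"dz": 0,"spin": 0},
])

```text
time: 9.35
ee_pos: [0.5201, 0.0793, 0.0173]
eef_rot: [0.105, 0.994, 0.0, 0.0]
ft_force: [0.7, 1.6, -2.4]
width: 0.0158
```

```bash
python3 mv.py .520 .0796 .0173 78; python3 - <<'E'
from h import *
from bench import cams
import pickle
im=cams.camera("scene")[:,:,::-1]
cv2.imwrite("pics/s3.png",np.clip(cv2.resize(im[150:360,230:450],None,fx=2.8,fy=2.8,interpolation=cv2.INTER_CUBIC)*1.5,0,255).astype(np.uint8))
W=cams.camera_info("wrist");im=cams.camera("wrist")[:,:,::-1]
cv2.imwrite("pics/w3.png",im)
E
```

```text
t 9.35 p [0.5201 0.0793 0.0173] yawY 77.95 tilt [ 0.e+00  1.e-04 -1.e+00] j [-0.59  0.35  0.4   1.95 -0.18  0.88  1.27]
d tool [0.0002 0.0002 0.    ] per row [2.e-05 3.e-05 1.e-05] norm 3.771783920602266e-05
spin -0.049641584409755524 per row -0.0062051980512194405
```

View pics/s3.png

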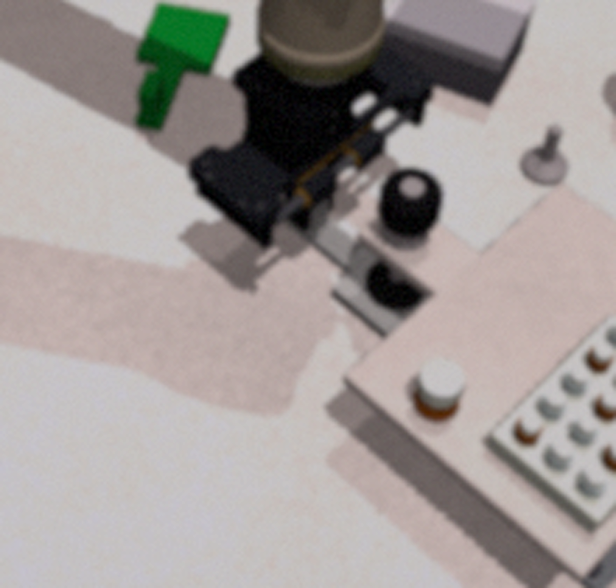

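View pics/w3.png

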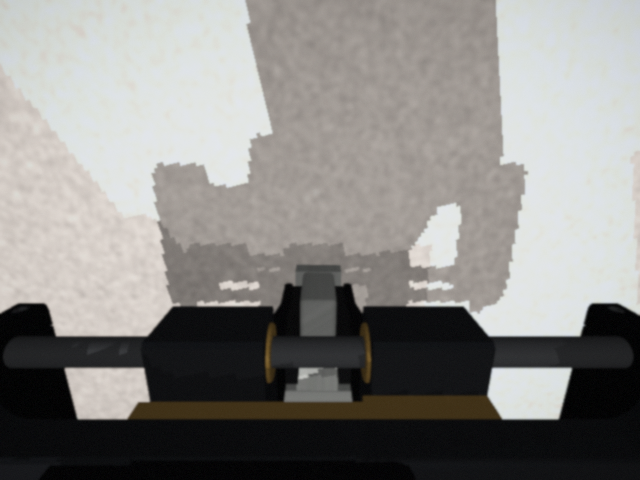

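arm_command([
  {"gripper": 60,"dx": 0,"dy": 0,"dz": 0,"spin": 0},
  {"gripper": 60,"dx": 0,"dy": 0,"dz": 0,"spin": 0},
  {"gripper": 60,"dx": 0,"dy": 0,"dz": 0,"spin": 0},
  {"gripper": 60,"dx": 0,"dy": 0,"dz": 0,"spin": 0},
  {"gripper": 80,"dx": 0,"dy": 0,"dz": -0.01,"spin": 0},
  {"gripper": 100,"dx": 0,"dy": 0,"dz": -0.03,"spin": 0},
  {"gripper": 100,"dx": 0,"dy": 0,"dz": -0.05,"spin": 0},
  {"gripper": 100,"dx": 0,"dy": 0,"dz": -0.05,"spin": 0},
])

```text
time: 10.45
ee_pos: [0.5199, 0.0793, 0.1595]
eef_rot: [0.105, 0.994, 0.0, 0.0]
ft_force: [0.1, 0.6, 0.1]
width: 0.0827
```

```bash
python3 mv.py .617 .059 .27 78; 
```

```text
t 10.45 p [0.5199 0.0793 0.1595] yawY 77.94 tilt [ 2.e-04  1.e-04 -1.e+00] j [-0.64  0.16  0.44  1.83 -0.07  1.17  1.19]
d tool [-0.0992  0.0005 -0.1105] per row [-1.240e-02  6.000e-05 -1.382e-02] norm 0.018561625672310653
spin -0.05849023006518905 per row -0.007311278758148632
```

arm_command([
  {"gripper": 100,"dx": 0,"dy": 0,"dz": -0.05,"spin": 0},
  {"gripper": 100,"dx": 0,"dy": 0,"dz": -0.05,"spin": 0},
  {"gripper": 100,"dx": -0.03,"dy": 0,"dz": -0.01,"spin": 0},
  {"gripper": 100,"dx": -0.035,"dy": 0,"dz": 0,"spin": 0},
  {"gripper": 100,"dx": -0.034,"dy": 0,"dz": 0,"spin": 0},
  {"gripper": 100,"dx": 0,"dy": 0,"dz": 0,"spin": 0},
  {"gripper": 100,"dx": 0,"dy": 0,"dz": 0,"spin": 0},
  {"gripper": 100,"dx": 0,"dy": 0,"dz": 0,"spin": 0},
])

```text
time: 11.45
ee_pos: [0.6164, 0.0591, 0.2679]
eef_rot: [0.105, 0.995, 0.0, 0.0]
ft_force: [0.0, -0.2, 0.8]
width: 0.0872
```

```bash
python3 mv.py .613 .0598 .1 78; python3 - <<'E'
from h import *
from bench import cams
import pickle
def cr(im,x0,y0,x1,y1,kx,ky,f,b=1.3): cv2.imwrite(f,np.clip(cv2.resize(im[y0:y1,x0:x1],None,fx=kx,fy=ky,interpolation=cv2.INTER_CUBIC)*b,0,255).astype(np.uint8))
W=cams.camera_info("wrist");im=cams.camera("wrist")[:,:,::-1];pickle.dump(W,open("w4.pkl","wb"))
cv2.imwrite("pics/w4.png",im)
cr(im,260,90,380,270,4,3.3,"pics/w4c.png")
im=cams.camera("scene")[:,:,::-1]; cv2.imwrite("pics/s4.png",im)
cr(im,320,190,420,290,6,6,"pics/s4c.png",1.5)
E
```

```text
t 11.45 p [0.6164 0.0591 0.2679] yawY 77.98 tilt [ 4.e-04  8.e-04 -1.e+00] j [-0.55  0.32  0.5   1.43 -0.15  1.43  1.3 ]
d tool [ 0.0035 -0.0002  0.1679] per row [ 4.400e-04 -2.000e-05  2.099e-02] norm 0.02099578968799392
spin -0.015308035123666741 per row -0.0019135043904583426
```

View pics/w4c.png

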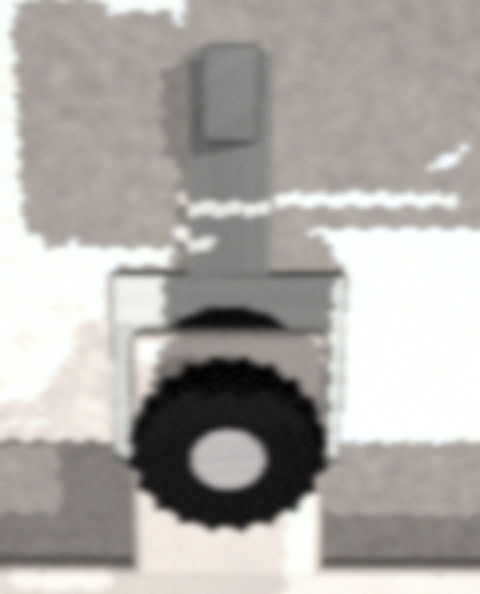

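View pics/s4c.png

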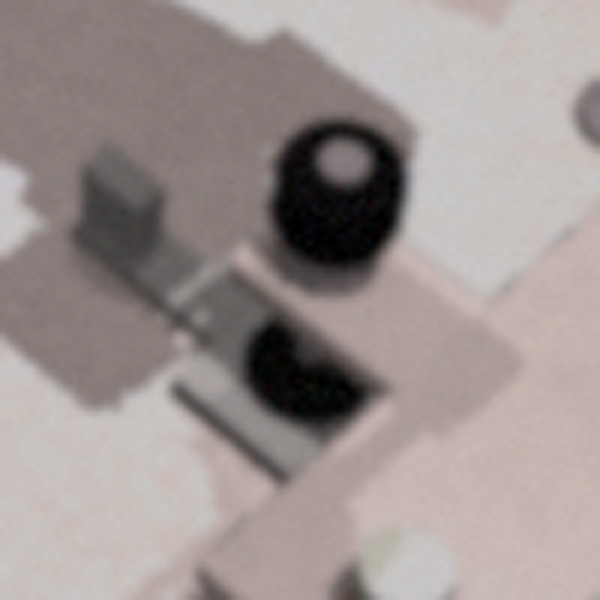

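```bash
python3 - <<'E'
from h import *
import pickle
W=pickle.load(open("w4.pkl","rb"))
def p(l,z): return np.array([ray(W,(X+.5)/4-.5+260,(Y+.5)/3.3-.5+90,z) for X,Y in l])
k=p([(228,459)],.1345)[0];print("knob",k)
a=p([(112,272),(347,272)],.012);print("plate front corners",a[:,:2],np.linalg.norm(a[0]-a[1]))
d=a[0]-a[1];y=np.arctan2(d[0],-d[1]);y=y if abs(y)<1.5 else y-np.sign(y)*np.pi
print("plate yaw",y); c=a.mean(0)+.035*np.array([np.cos(y),np.sin(y),0]);print("plate mid",c)
l=p([(206,45),(263,45),(258,140),(206,140)],.044).mean(0);print("lug",l, "mid via lug",l[:2]+.095*np.array([np.cos(-.21),np.sin(-.21)]))
f=p([(137,332),(322,332)],.085);print("stand lug front",f.mean(0),np.linalg.norm(f[0]-f[1]),"axis",f.mean(0)[:2]+.025*np.array([np.cos(-.21),np.sin(-.21)]))
E
```

```text
knob [0.61304091 0.05967041 0.1345    ]
plate front corners [[0.57085122 0.03342153]
 [0.58533016 0.101251  ]] 0.0693576050754636
plate yaw -0.21030461324391128
plate mid [0.61231954 0.06002974 0.012     ]
lug [0.52050688 0.08069358 0.044     ] mid via lug [0.61341982 0.06088989]
stand lug front [0.58775893 0.06535717 0.085     ] 0.045775297646202986 axis [0.6122097  0.06014567]
```

The plate's middle at (0.6123, 0.0600) lies within 1 mm of the screw axis (0.613, 0.0597), at the same yaw as the stand. Next I'll wind the wrist back, so the whole turn fits in one grasp.

arm_command([
  {"gripper": 100,"dx": 0.0035,"dy": 0,"dz": 0,"spin": 0},
  {"gripper": 100,"dx": 0,"dy": 0,"dz": 0.005,"spin": -10},
  {"gripper": 100,"dx": 0,"dy": 0,"dz": 0.005,"spin": -10},
  {"gripper": 100,"dx": 0,"dy": 0,"dz": 0.005,"spin": -10},
  {"gripper": 100,"dx": 0,"dy": 0,"dz": 0.005,"spin": -10},
  {"gripper": 100,"dx": 0,"dy": 0,"dz": 0.005,"spin": -10},
  {"gripper": 100,"dx": 0,"dy": 0,"dz": 0.005,"spin": -10},
  {"gripper": 100,"dx": 0,"dy": 0,"dz": 0.005,"spin": -10},
])

```text
time: 12.55
ee_pos: [0.6132, 0.0597, 0.2324]
eef_rot: [-0.487, 0.873, 0.0, 0.0]
ft_force: [0.5, 0.1, -0.3]
width: 0.0872
```

arm_command([
  {"gripper": 100,"dx": 0,"dy": 0,"dz": 0,"spin": -10},
  {"gripper": 100,"dx": 0,"dy": 0,"dz": 0.005,"spin": -10},
  {"gripper": 100,"dx": 0,"dy": 0,"dz": 0.005,"spin": -10},
  {"gripper": 100,"dx": 0,"dy": 0,"dz": 0.005,"spin": -10},
  {"gripper": 100,"dx": 0,"dy": 0,"dz": 0.005,"spin": -10},
  {"gripper": 100,"dx": 0,"dy": 0,"dz": 0.005,"spin": -10},
  {"gripper": 100,"dx": 0,"dy": 0,"dz": 0.005,"spin": -10},
  {"gripper": 100,"dx": 0,"dy": 0,"dz": 0.0,"spin": -10},
])

```text
time: 13.55
ee_pos: [0.5833, 0.096, 0.1472]
eef_rot: [0.801, -0.595, -0.016, 0.068]
ft_force: [-16.5, 44.7, 24.1]
width: 0.0869
```

```bash
python3 mv.py .613 .0597 .103
```

```text
t 13.55 p [0.5833 0.096  0.1472] yawY -163.46 tilt [-0.1059 -0.0906 -0.9902] j [ 0.61  0.92 -1.47  1.49  0.9   1.68  2.6 ]
d tool [ 0.0408 -0.0236  0.0439] per row [ 0.0051  -0.00295  0.00549] norm 0.008049561978580422
```

```bash
python3 - <<'E'
from h import *
from bench import cams,read_state
im=cams.camera("scene")[:,:,::-1]
cv2.imwrite("pics/s5.png",np.clip(cv2.resize(im[100:360,230:480],None,fx=2.3,fy=2.3)*1.5,0,255).astype(np.uint8))
s=read_state();print(s["ft_force"],s["torque"],s["joint_vel"],s["ee_pos"])
E
```

```text
[-3.06963858 -0.42588468 -6.63378613] [ 0.15148161  0.15618034 -0.05211046] [-0.0084148  -0.06111933  0.02709321  0.0090546  -0.14131108 -0.04725011
 -0.00263873] [0.57937646 0.09830661 0.14144693]
```

View pics/s5.png

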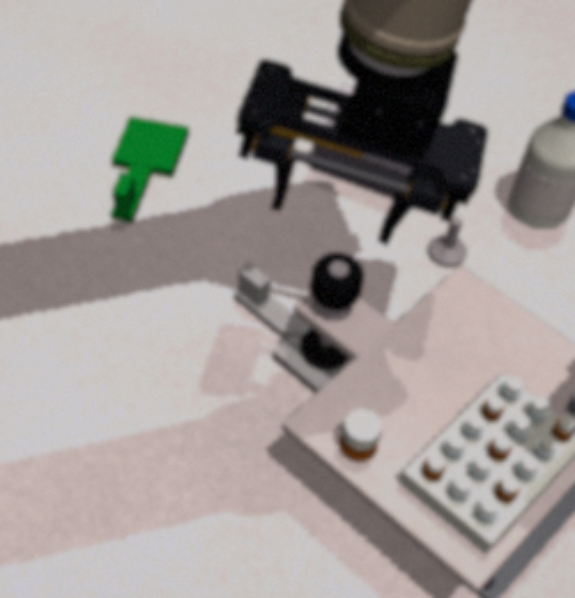

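Nothing was touched: the picture shows the gripper clear of the knob and the force has fallen back to about 7 N. The wrist ran into the limits of joints 3 and 7, because negative spin raises joint 7. I'll unwind and lift.

arm_command([
  {"gripper": 100,"dx": 0,"dy": 0,"dz": -0.02,"spin": 0},
  {"gripper": 100,"dx": 0,"dy": 0,"dz": -0.02,"spin": 3},
  {"gripper": 100,"dx": 0,"dy": 0,"dz": 0,"spin": 5},
  {"gripper": 100,"dx": 0,"dy": 0,"dz": 0,"spin": 5},
  {"gripper": 100,"dx": 0,"dy": 0,"dz": 0,"spin": 5},
  {"gripper": 100,"dx": 0,"dy": 0,"dz": 0,"spin": 5},
  {"gripper": 100,"dx": 0,"dy": 0,"dz": 0,"spin": 5},
  {"gripper": 100,"dx": 0,"dy": 0,"dz": 0,"spin": 0},
])

```text
time: 14.6
ee_pos: [0.5854, 0.1074, 0.1891]
eef_rot: [-0.633, 0.771, -0.004, -0.069]
ft_force: [0.0, 0.2, 0.3]
width: 0.0872
```

```bash
python3 mv.py .613 .0597 .27 78
```

```text
t 14.6 p [0.5854 0.1074 0.1891] yawY 168.45 tilt [-0.1008 -0.0936 -0.9905] j [ 0.57  0.81 -1.4   1.43  0.79  1.68  2.16]
d tool [ 0.0503 -0.0299 -0.0785] per row [ 0.00629 -0.00374 -0.00981] norm 0.012235779732314012
spin 90.45165118013725 per row 11.306456397517156
```

arm_command([
  {"gripper": 100,"dx": 0,"dy": 0,"dz": -0.02,"spin": 8},
  {"gripper": 100,"dx": 0,"dy": 0,"dz": -0.02,"spin": 10},
  {"gripper": 100,"dx": 0,"dy": 0,"dz": -0.02,"spin": 10},
  {"gripper": 100,"dx": 0,"dy": 0,"dz": -0.02,"spin": 10},
  {"gripper": 100,"dx": 0,"dy": 0,"dz": -0.02,"spin": 10},
  {"gripper": 100,"dx": 0,"dy": 0,"dz": -0.01,"spin": 10},
  {"gripper": 100,"dx": 0,"dy": 0,"dz": 0,"spin": 10},
  {"gripper": 100,"dx": 0,"dy": 0,"dz": 0,"spin": 0},
])

```text
time: 15.6
ee_pos: [0.5963, 0.1176, 0.2969]
eef_rot: [-0.095, 0.993, -0.042, -0.055]
ft_force: [0.4, -0.6, -0.2]
width: 0.087
```

```bash
python3 mv.py .55 .51 .27 78
```

```text
t 15.6 p [0.5963 0.1176 0.2969] yawY 101.14 tilt [-0.1021 -0.0936 -0.9904] j [ 0.43  0.63 -1.2   1.23  0.59  1.78  1.11]
d tool [-0.0299  0.3949 -0.0053] per row [-0.00374  0.04936 -0.00066] norm 0.04950369743018511
spin 23.135954304873678 per row 2.8919942881092098
```

arm_command([
  {"gripper": 100,"dx": -0.004,"dy": 0.049,"dz": 0,"spin": 0},
  {"gripper": 100,"dx": -0.004,"dy": 0.049,"dz": 0,"spin": 0},
  {"gripper": 100,"dx": -0.004,"dy": 0.049,"dz": 0,"spin": 0},
  {"gripper": 100,"dx": -0.004,"dy": 0.049,"dz": 0,"spin": 0},
  {"gripper": 100,"dx": -0.004,"dy": 0.049,"dz": 0,"spin": 0},
  {"gripper": 100,"dx": -0.004,"dy": 0.049,"dz": 0,"spin": 0},
  {"gripper": 100,"dx": -0.004,"dy": 0.049,"dz": 0,"spin": 0},
  {"gripper": 100,"dx": 0,"dy": 0.045,"dz": 0,"spin": 0},
])

```text
time: 16.6
ee_pos: [0.5495, 0.5036, 0.2639]
eef_rot: [-0.096, 0.993, -0.041, -0.057]
ft_force: [0.4, -0.6, -0.3]
width: 0.087
```

```bash
python3 mv.py .66 .61 .27 78
```

```text
t 16.6 p [0.5495 0.5036 0.2639] yawY 101.3 tilt [-0.1049 -0.0929 -0.9901] j [-0.42  0.91 -1.06  0.73  0.73  1.9   0.7 ]
d tool [-0.1268  0.0821 -0.0275] per row [-0.01585  0.01026 -0.00344] norm 0.019189673190438704
spin 23.302599034807713 per row 2.912824879350964
```

arm_command([
  {"gripper": 100,"dx": -0.012,"dy": 0.008,"dz": -0.003,"spin": 0},
  {"gripper": 100,"dx": -0.012,"dy": 0.008,"dz": -0.003,"spin": 0},
  {"gripper": 100,"dx": -0.012,"dy": 0.008,"dz": -0.003,"spin": 0},
  {"gripper": 100,"dx": -0.012,"dy": 0.008,"dz": -0.003,"spin": 0},
  {"gripper": 100,"dx": -0.012,"dy": 0.008,"dz": -0.003,"spin": 0},
  {"gripper": 100,"dx": -0.012,"dy": 0.008,"dz": -0.003,"spin": 0},
  {"gripper": 100,"dx": 0,"dy": 0,"dz": 0,"spin": 0},
  {"gripper": 100,"dx": 0,"dy": 0,"dz": 0,"spin": 0},
])

```text
time: 17.6
ee_pos: [0.6027, 0.555, 0.2654]
eef_rot: [-0.095, 0.993, -0.036, -0.053]
ft_force: [-0.1, -0.1, -0.7]
width: 0.0872
```

```bash
python3 mv.py .7 .65 .27 78
```

```text
t 17.6 p [0.6027 0.555  0.2654] yawY 101.09 tilt [-0.0989 -0.0824 -0.9917] j [-0.71  1.11 -0.91  0.16  0.83  2.06  0.9 ]
d tool [-0.1119  0.0741 -0.022 ] per row [-0.01399  0.00926 -0.00275] norm 0.017002228518376968
spin 23.085852190470632 per row 2.885731523808829
```

arm_command([
  {"gripper": 100,"dx": -0.012,"dy": 0.008,"dz": -0.002,"spin": 0},
  {"gripper": 100,"dx": -0.012,"dy": 0.008,"dz": -0.002,"spin": 0},
  {"gripper": 100,"dx": -0.012,"dy": 0.008,"dz": -0.002,"spin": 0},
  {"gripper": 100,"dx": -0.012,"dy": 0.008,"dz": -0.002,"spin": 0},
  {"gripper": 100,"dx": 0,"dy": 0,"dz": 0,"spin": 0},
  {"gripper": 100,"dx": 0,"dy": 0,"dz": 0,"spin": 0},
  {"gripper": 100,"dx": 0,"dy": 0,"dz": 0,"spin": 0},
  {"gripper": 100,"dx": 0,"dy": 0,"dz": 0,"spin": 0},
])

```text
time: 18.6
ee_pos: [0.6126, 0.566, 0.2517]
eef_rot: [-0.094, 0.994, -0.029, -0.04]
ft_force: [-0.8, 1.1, -0.1]
width: 0.0868
```

```bash
python3 mv.py .7 .65 .27 78
```

```text
t 18.6 p [0.6126 0.566  0.2517] yawY 100.87 tilt [-0.0741 -0.0654 -0.9951] j [-0.68  1.16 -1.47  0.16  1.39  2.06  0.9 ]
d tool [-0.0994  0.065  -0.0301] per row [-0.01243  0.00812 -0.00377] norm 0.015318350057509682
spin 22.87443719762163 per row 2.859304649702704
```

arm_command([
  {"gripper": 100,"dx": -0.02,"dy": 0.013,"dz": -0.004,"spin": 0},
  {"gripper": 100,"dx": -0.02,"dy": 0.013,"dz": -0.004,"spin": 0},
  {"gripper": 100,"dx": -0.02,"dy": 0.013,"dz": -0.004,"spin": 0},
  {"gripper": 100,"dx": -0.02,"dy": 0.013,"dz": -0.004,"spin": 0},
  {"gripper": 100,"dx": 0,"dy": 0,"dz": 0,"spin": 0},
  {"gripper": 100,"dx": 0,"dy": 0,"dz": 0,"spin": 0},
  {"gripper": 100,"dx": 0,"dy": 0,"dz": 0,"spin": 0},
  {"gripper": 100,"dx": 0,"dy": 0,"dz": 0,"spin": 0},
])

```text
time: 19.6
ee_pos: [0.6124, 0.5668, 0.2543]
eef_rot: [-0.094, 0.994, -0.032, -0.035]
ft_force: [0.3, -0.7, 0.5]
width: 0.0868
```

```bash
python3 mv.py .7 .65 .27 78
```

```text
t 19.6 p [0.6124 0.5668 0.2543] yawY 100.87 tilt [-0.0639 -0.0702 -0.9955] j [-0.69  1.16 -1.47  0.16  1.4   2.06  0.9 ]
d tool [-0.0999  0.0642 -0.0271] per row [-0.01249  0.00802 -0.00338] norm 0.01522211531347743
spin 22.869110840632402 per row 2.8586388550790502
```

arm_command([
  {"gripper": 100,"dx": -0.006,"dy": 0.004,"dz": -0.015,"spin": 0},
  {"gripper": 100,"dx": -0.006,"dy": 0.004,"dz": -0.015,"spin": 0},
  {"gripper": 100,"dx": -0.006,"dy": 0.004,"dz": -0.015,"spin": 0},
  {"gripper": 100,"dx": -0.006,"dy": 0.004,"dz": -0.015,"spin": 0},
  {"gripper": 100,"dx": 0,"dy": 0,"dz": 0,"spin": 0},
  {"gripper": 100,"dx": 0,"dy": 0,"dz": 0,"spin": 0},
  {"gripper": 100,"dx": 0,"dy": 0,"dz": 0,"spin": 0},
  {"gripper": 100,"dx": 0,"dy": 0,"dz": 0,"spin": 0},
])

```text
time: 20.6
ee_pos: [0.6075, 0.564, 0.2945]
eef_rot: [-0.094, 0.995, -0.022, -0.022]
ft_force: [0.2, 0.7, 0.5]
width: 0.0873
```

```bash
python3 mv.py .7 .65 .27 78
```

```text
t 20.6 p [0.6075 0.564  0.2945] yawY 100.82 tilt [-0.0393 -0.0473 -0.9981] j [-0.7   1.1  -1.3   0.16  1.22  2.06  0.89]
d tool [-0.108   0.068   0.0167] per row [-0.01349  0.0085   0.00209] norm 0.016082981736293887
spin 22.822615259146005 per row 2.8528269073932506
```

Pushing against the reach limit removes the tilt (0.13 → 0.06), so I'll continue.

arm_command([
  {"gripper": 100,"dx": -0.005,"dy": 0.004,"dz": -0.015,"spin": 0},
  {"gripper": 100,"dx": -0.005,"dy": 0.004,"dz": -0.015,"spin": 0},
  {"gripper": 100,"dx": -0.005,"dy": 0.004,"dz": -0.015,"spin": 0},
  {"gripper": 100,"dx": -0.005,"dy": 0.004,"dz": -0.015,"spin": 0},
  {"gripper": 100,"dx": -0.005,"dy": 0.004,"dz": -0.015,"spin": 0},
  {"gripper": 100,"dx": 0,"dy": 0,"dz": 0,"spin": 0},
  {"gripper": 100,"dx": 0,"dy": 0,"dz": 0,"spin": 0},
  {"gripper": 100,"dx": 0,"dy": 0,"dz": 0,"spin": 0},
])

```text
time: 21.6
ee_pos: [0.5968, 0.5595, 0.3451]
eef_rot: [-0.094, 0.996, -0.01, -0.006]
ft_force: [0.4, 0.1, 0.6]
width: 0.087
```

```bash
python3 mv.py .7 .65 .27 78
```

```text
t 21.6 p [0.5968 0.5595 0.3451] yawY 100.79 tilt [-0.01   -0.0205 -0.9997] j [-0.72  1.02 -1.03  0.16  0.96  2.06  0.89]
d tool [-0.1194  0.0709  0.0722] per row [-0.01492  0.00887  0.00902] norm 0.019561154850326726
spin 22.792202604949637 per row 2.8490253256187046
```

arm_command([
  {"gripper": 100,"dx": 0.002,"dy": 0.012,"dz": -0.015,"spin": 0},
  {"gripper": 100,"dx": 0.002,"dy": 0.012,"dz": -0.015,"spin": 0},
  {"gripper": 100,"dx": 0,"dy": 0,"dz": 0,"spin": 0},
  {"gripper": 100,"dx": 0,"dy": 0,"dz": 0,"spin": 0},
  {"gripper": 100,"dx": 0,"dy": 0,"dz": 0,"spin": 0},
  {"gripper": 100,"dx": 0,"dy": 0,"dz": 0,"spin": 0},
  {"gripper": 100,"dx": 0,"dy": 0,"dz": 0,"spin": 0},
  {"gripper": 100,"dx": 0,"dy": 0,"dz": 0,"spin": 0},
])

```text
time: 22.6
ee_pos: [0.5768, 0.5711, 0.3666]
eef_rot: [-0.094, 0.996, -0.005, 0.0]
ft_force: [0.2, 0.4, 0.1]
width: 0.0868
```

```bash
python3 mv.py .5 .45 .27 78
```

```text
t 22.6 p [0.5768 0.5711 0.3666] yawY 100.77 tilt [ 0.0011 -0.0101 -0.9999] j [-0.76  0.98 -0.87  0.16  0.81  2.06  0.87]
d tool [ 0.098  -0.1037  0.0978] per row [ 0.01225 -0.01296  0.01222] norm 0.02161858753399587
spin 22.773823161264374 per row 2.846727895158047
```

```bash
python3 mv.py .613 .0597 .26
```

```text
t 22.6 p [0.5768 0.5711 0.3666] yawY 100.77 tilt [ 0.0011 -0.0101 -0.9999] j [-0.76  0.98 -0.87  0.16  0.81  2.06  0.87]
d tool [ 0.06   -0.5081  0.1118] per row [ 0.0075  -0.06351  0.01398] norm 0.0654612539369082
```

arm_command([
  {"gripper": 100,"dx": 0.015,"dy": -0.03,"dz": 0.01,"spin": 0},
  {"gripper": 100,"dx": 0.015,"dy": -0.045,"dz": 0.01,"spin": 0},
  {"gripper": 100,"dx": 0.015,"dy": -0.045,"dz": 0.01,"spin": 0},
  {"gripper": 100,"dx": 0.01,"dy": -0.045,"dz": 0.01,"spin": 0},
  {"gripper": 100,"dx": 0.005,"dy": -0.045,"dz": 0.01,"spin": 0},
  {"gripper": 100,"dx": 0,"dy": -0.045,"dz": 0.01,"spin": 0},
  {"gripper": 100,"dx": 0,"dy": -0.045,"dz": 0.01,"spin": 0},
  {"gripper": 100,"dx": 0,"dy": -0.045,"dz": 0.01,"spin": 0},
])

```text
time: 23.6
ee_pos: [0.5901, 0.2338, 0.2946]
eef_rot: [-0.094, 0.996, -0.004, 0.0]
ft_force: [0.3, -0.5, 0.4]
width: 0.0867
```

```bash
python3 mv.py .613 .0597 .26
```

```text
t 23.6 p [0.5901 0.2338 0.2946] yawY 100.78 tilt [ 0.0011 -0.0086 -1.    ] j [ 0.29  0.56 -1.14  1.27  0.51  1.62  0.99]
d tool [ 0.01   -0.175   0.0361] per row [ 0.00126 -0.02188  0.00451] norm 0.022375817116980886
```

arm_command([
  {"gripper": 100,"dx": 0.002,"dy": -0.035,"dz": 0.009,"spin": 0},
  {"gripper": 100,"dx": 0.002,"dy": -0.035,"dz": 0.009,"spin": 0},
  {"gripper": 100,"dx": 0.002,"dy": -0.035,"dz": 0.009,"spin": 0},
  {"gripper": 100,"dx": 0.002,"dy": -0.035,"dz": 0.009,"spin": 0},
  {"gripper": 100,"dx": 0.002,"dy": -0.035,"dz": 0.009,"spin": 0},
  {"gripper": 100,"dx": 0,"dy": 0,"dz": 0.01,"spin": 0},
  {"gripper": 100,"dx": 0,"dy": 0,"dz": 0,"spin": 0},
  {"gripper": 100,"dx": 0,"dy": 0,"dz": 0,"spin": 0},
])

```text
time: 24.6
ee_pos: [0.6127, 0.063, 0.2417]
eef_rot: [-0.095, 0.995, -0.004, 0.0]
ft_force: [-0.1, -0.1, 0.4]
width: 0.0872
```

```bash
python3 mv.py .613 .0597 .103; python3 - <<'E'
from h import *
from bench import cams
W=cams.camera_info("wrist");im=cams.camera("wrist")[:,:,::-1]
cv2.imwrite("pics/w5.png",im); print(proj(W,[[.613,.0597,.1345]]))
E
```

```text
t 24.6 p [0.6127 0.063  0.2417] yawY 100.92 tilt [ 0.0012 -0.0077 -1.    ] j [ 0.62  0.54 -1.15  1.42  0.5   1.5   1.25]
d tool [ 0.0003 -0.0022  0.1388] per row [ 4.000e-05 -2.700e-04  1.735e-02] norm 0.017348543655490312
[[313.92444445 240.64994609]]
```

View pics/w5.png

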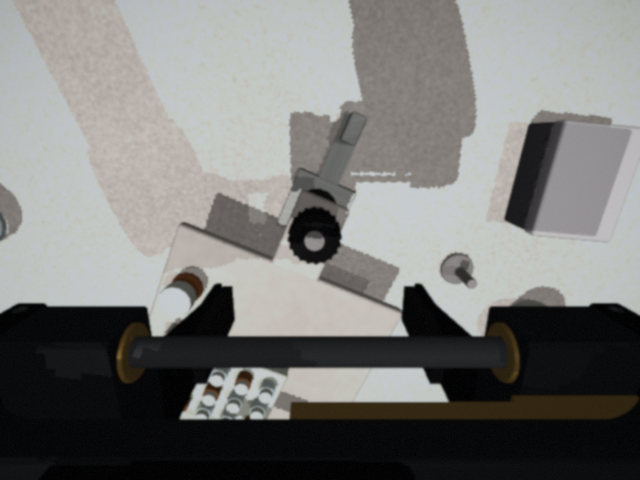

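arm_command([
  {"gripper": 100,"dx": 0,"dy": -0.0022,"dz": 0.035,"spin": 0},
  {"gripper": 100,"dx": 0,"dy": 0,"dz": 0.04,"spin": 0},
  {"gripper": 100,"dx": 0,"dy": 0,"dz": 0.03,"spin": 0},
  {"gripper": 100,"dx": 0,"dy": 0,"dz": 0.02,"spin": 0},
  {"gripper": 100,"dx": 0,"dy": 0,"dz": 0.01,"spin": 0},
  {"gripper": 100,"dx": 0,"dy": 0,"dz": 0.003,"spin": 0},
  {"gripper": 100,"dx": 0,"dy": 0,"dz": 0,"spin": 0},
  {"gripper": 100,"dx": 0,"dy": 0,"dz": 0,"spin": 0},
])

```text
time: 25.65
ee_pos: [0.6139, 0.0583, 0.1041]
eef_rot: [-0.094, 0.996, -0.004, 0.001]
ft_force: [1.3, -0.4, 0.7]
width: 0.0869
```

```bash
python3 mv.py .613 .0597 .103; python3 -c "
from bench import *
s=read_state();print(s['ft_force'],s['torque'])"
```

```text
t 25.65 p [0.6139 0.0583 0.1041] yawY 100.8 tilt [ 0.0018 -0.008  -1.    ] j [ 0.6   0.65 -1.07  1.58  0.6   1.27  1.19]
d tool [0.0006 0.0015 0.001 ] per row [7.0e-05 1.9e-04 1.3e-04] norm 0.0002420044754605042
[ 1.26201399 -0.35438986  0.747152  ] [0.06589096 0.00697853 0.03500013]
```

arm_command([
  {"gripper": 40,"dx": 0,"dy": 0,"dz": 0,"spin": 0},
  {"gripper": 40,"dx": 0,"dy": 0,"dz": 0,"spin": 0},
  {"gripper": 40,"dx": 0,"dy": 0,"dz": 0,"spin": 0},
  {"gripper": 40,"dx": 0,"dy": 0,"dz": 0,"spin": 0},
  {"gripper": 40,"dx": 0,"dy": 0,"dz": 0,"spin": 0},
  {"gripper": 40,"dx": 0,"dy": 0,"dz": 0,"spin": 0},
  {"gripper": 40,"dx": 0,"dy": 0,"dz": 0,"spin": 0},
  {"gripper": 40,"dx": 0,"dy": 0,"dz": 0,"spin": 0},
], grip_force=15)

```text
time: 26.65
ee_pos: [0.6133, 0.059, 0.1032]
eef_rot: [-0.094, 0.996, -0.004, -0.0]
ft_force: [-1.1, 5.2, -1.5]
width: 0.0415
```

```bash
python3 mv.py .613 .0597 .103; python3 -c "
from bench import *
s=read_state();print(s['ft_force'],s['torque'],s['width'])"
```

```text
t 26.65 p [0.6133 0.059  0.1032] yawY 100.84 tilt [ 6.e-04 -7.e-03 -1.e+00] j [ 0.6   0.65 -1.07  1.58  0.6   1.27  1.19]
d tool [0.0001 0.0007 0.0002] per row [2.e-05 9.e-05 3.e-05] norm 9.94917573421163e-05
[-1.12100708  5.21159343 -1.50797839] [ 1.14435543  0.1513876  -0.0075908 ] 0.04146437971407618
```

arm_command([
  {"gripper": 30,"dx": 0,"dy": 0.0007,"dz": 0,"spin": 0},
  {"gripper": 30,"dx": 0,"dy": 0,"dz": 0.0002,"spin": 7},
  {"gripper": 30,"dx": 0,"dy": 0,"dz": 0.0002,"spin": 7},
  {"gripper": 30,"dx": 0,"dy": 0,"dz": 0.0002,"spin": 7},
  {"gripper": 30,"dx": 0,"dy": 0,"dz": 0.0002,"spin": 7},
  {"gripper": 30,"dx": 0,"dy": 0,"dz": 0.0002,"spin": 7},
  {"gripper": 30,"dx": 0,"dy": 0,"dz": 0.0002,"spin": 7},
  {"gripper": 30,"dx": 0,"dy": 0,"dz": 0.0002,"spin": 7},
])

```text
time: 27.65
ee_pos: [0.6132, 0.0585, 0.1018]
eef_rot: [0.329, 0.944, -0.004, 0.002]
ft_force: [-1.6, 2.6, -0.1]
width: 0.0418
```

```bash
cat > st.py <<'E'
import numpy as np
from bench import read_state
from mv import plan
plan(.613,.0597,.103); s=read_state(); print("F",np.round(s['ft_force'],2),"T",np.round(s['torque'],3),s['width'],s["joint_vel"][6])
E
python3 st.py
```

```text
t 27.65 p [0.6132 0.0585 0.1018] yawY 51.57 tilt [ 3.0e-04 -8.6e-03 -1.0e+00] j [ 0.51  0.57 -0.91  1.59  0.48  1.22  0.4 ]
d tool [ 0.0008  0.0008 -0.0012] per row [ 0.00011  0.0001  -0.00015] norm 0.00020690335655197624
F [-1.64  2.64 -0.1 ] T [0.507 0.343 0.003] 0.04181221881341735 -0.8909958384334562
```

arm_command([
  {"gripper": 30,"dx": 0,"dy": 0,"dz": 0.0001,"spin": 3},
  {"gripper": 30,"dx": 0,"dy": 0.0005,"dz": 0.0001,"spin": 3},
  {"gripper": 30,"dx": 0,"dy": 0,"dz": 0.0001,"spin": 3},
  {"gripper": 30,"dx": 0,"dy": 0,"dz": 0.0001,"spin": 3},
  {"gripper": 30,"dx": 0,"dy": 0,"dz": 0.0001,"spin": 3},
  {"gripper": 30,"dx": 0,"dy": 0,"dz": 0.0001,"spin": 3},
  {"gripper": 30,"dx": 0,"dy": 0,"dz": 0,"spin": 0},
  {"gripper": 30,"dx": 0,"dy": 0,"dz": 0,"spin": 0},
])

```text
time: 28.65
ee_pos: [0.6131, 0.0584, 0.1013]
eef_rot: [0.471, 0.882, -0.004, 0.002]
ft_force: [-6.4, -0.1, 4.4]
width: 0.0415
```

```bash
python3 st.py; cat > tz.py <<'E'
import numpy as np
from bench import read_state,cams
L=[]
for i in range(6):
    cams.camera("scene"); s=read_state(); L.append(np.r_[s['ft_force'],s['torque']])
L=np.array(L);print("mean",L.mean(0).round(3),"std",L.std(0).round(3),s["time"])
E
python3 tz.py
```

```text
t 28.65 p [0.6131 0.0584 0.1013] yawY 33.85 tilt [-7.0e-04 -9.5e-03 -1.0e+00] j [ 0.47  0.55 -0.85  1.59  0.45  1.2   0.11]
d tool [ 0.0011  0.0006 -0.0017] per row [ 1.4e-04  8.0e-05 -2.2e-04] norm 0.0002679867239026487
F [-6.41 -0.06  4.43] T [-0.182  1.404 -0.038] 0.04150330400263584 0.0006857572510775693
mean [-5.85  -0.473  4.815 -0.193  1.434 -0.057] std [0.68  0.421 0.572 0.022 0.031 0.032] 28.95
```

arm_command([
  {"gripper": 30,"dx": 0.0005,"dy": -0.0007,"dz": 0,"spin": 0},
  {"gripper": 30,"dx": 0,"dy": 0,"dz": 0,"spin": 3},
  {"gripper": 30,"dx": 0,"dy": 0,"dz": 0,"spin": 3},
  {"gripper": 30,"dx": 0,"dy": 0,"dz": 0.0001,"spin": 3},
  {"gripper": 30,"dx": 0,"dy": 0,"dz": 0.0001,"spin": 3},
  {"gripper": 30,"dx": 0,"dy": 0,"dz": 0.0001,"spin": 3},
  {"gripper": 30,"dx": 0,"dy": 0,"dz": 0.0001,"spin": 3},
  {"gripper": 30,"dx": 0,"dy": 0,"dz": 0.0001,"spin": 3},
])

```text
time: 29.95
ee_pos: [0.6128, 0.0584, 0.1007]
eef_rot: [0.624, 0.781, -0.003, 0.003]
ft_force: [-1.8, -0.3, 1.4]
width: 0.0418
```

```bash
python3 st.py; python3 tz.py; python3 - <<'E'
from h import *
from bench import cams
im=cams.camera("scene")[:,:,::-1]
cv2.imwrite("pics/s6.png",np.clip(cv2.resize(im[150:300,290:430],None,fx=4,fy=4,interpolation=cv2.INTER_CUBIC)*1.5,0,255).astype(np.uint8))
E
```

```text
t 29.95 p [0.6128 0.0584 0.1007] yawY 12.72 tilt [ 5.0e-04 -9.1e-03 -1.0e+00] j [ 0.42  0.53 -0.78  1.6   0.4   1.19 -0.23]
d tool [ 0.0012  0.0005 -0.0023] per row [ 1.5e-04  6.0e-05 -2.9e-04] norm 0.00033317722196580016
F [-1.8  -0.31  1.38] T [-0.36   0.963 -0.03 ] 0.04177274151455375 -0.38528499511731173
mean [-2.478 -2.207  2.894 -0.619  0.947 -0.028] std [0.406 0.761 0.615 0.199 0.038 0.022] 30.25
```

View pics/s6.png

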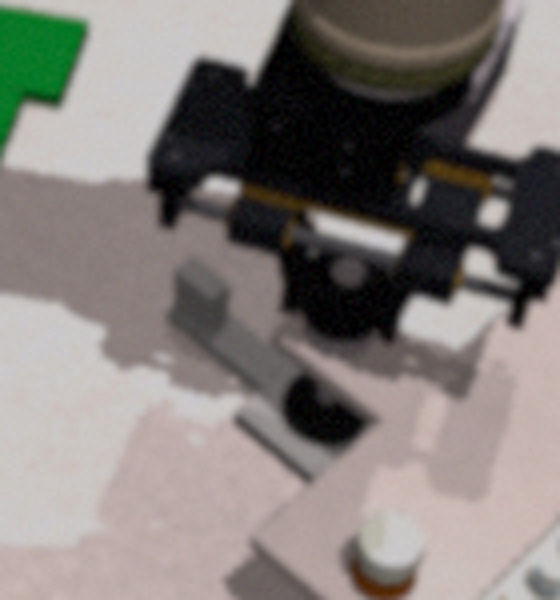

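arm_command([
  {"gripper": 30,"dx": 0,"dy": -0.0003,"dz": 0,"spin": 1.5},
  {"gripper": 30,"dx": 0,"dy": 0,"dz": 0,"spin": 1.5},
  {"gripper": 30,"dx": 0,"dy": 0,"dz": 0,"spin": 1.5},
  {"gripper": 30,"dx": 0,"dy": 0,"dz": 0,"spin": 1.5},
  {"gripper": 30,"dx": 0,"dy": 0,"dz": 0.0001,"spin": 1.5},
  {"gripper": 30,"dx": 0,"dy": 0,"dz": 0,"spin": 1.5},
  {"gripper": 30,"dx": 0,"dy": 0,"dz": 0,"spin": 1.5},
  {"gripper": 30,"dx": 0,"dy": 0,"dz": 0.0001,"spin": 1.5},
])

```text
time: 31.3
ee_pos: [0.6126, 0.0585, 0.1004]
eef_rot: [0.703, 0.711, -0.003, 0.003]
ft_force: [-0.0, -4.8, 1.4]
width: 0.0414
```

```bash
sed -i 's/range(6)/range(4)/' tz.py; python3 st.py; python3 tz.py
```

```text
t 31.3 p [0.6126 0.0585 0.1004] yawY 0.67 tilt [ 8.0e-04 -8.8e-03 -1.0e+00] j [ 0.4   0.51 -0.75  1.6   0.38  1.18 -0.42]
d tool [ 0.0012  0.0004 -0.0026] per row [ 1.5e-04  5.0e-05 -3.3e-04] norm 0.0003623287688762308
F [-0.   -4.82  1.37] T [-1.235  0.553  0.088] 0.04140621661070633 -0.19433600674232968
mean [-0.176 -5.169  1.032 -1.245  0.554 -0.069] std [0.33  0.374 0.087 0.025 0.02  0.004] 31.5
```

arm_command([
  {"gripper": 30,"dx": -0.0004,"dy": 0,"dz": 0,"spin": 1},
  {"gripper": 30,"dx": 0,"dy": 0,"dz": 0,"spin": 1},
  {"gripper": 30,"dx": 0,"dy": 0,"dz": 0.0001,"spin": 1},
  {"gripper": 30,"dx": 0,"dy": 0,"dz": 0,"spin": 1},
  {"gripper": 30,"dx": 0,"dy": 0,"dz": 0,"spin": 1},
  {"gripper": 30,"dx": 0,"dy": 0,"dz": 0.0001,"spin": 1},
  {"gripper": 30,"dx": 0,"dy": 0,"dz": 0,"spin": 1},
  {"gripper": 30,"dx": 0,"dy": 0,"dz": 0,"spin": 1},
])

```text
time: 32.5
ee_pos: [0.6125, 0.0585, 0.1002]
eef_rot: [0.751, 0.661, -0.002, 0.003]
ft_force: [0.2, -5.8, 0.0]
width: 0.042
```

```bash
cat > tz.py <<'E'
import numpy as np
from bench import read_state,cams
L=[]
for i in range(3):
    cams.camera("scene"); s=read_state(); L.append(np.r_[s['ft_force'],s['torque']])
L=np.array(L);print(L[:,5].round(3),"mean",L.mean(0).round(3),s["time"])
E
python3 st.py; python3 tz.py
```

```text
t 32.5 p [0.6125 0.0585 0.1002] yawY -7.29 tilt [ 7.0e-04 -8.3e-03 -1.0e+00] j [ 0.38  0.51 -0.72  1.6   0.36  1.17 -0.55]
d tool [ 0.0012  0.0003 -0.0028] per row [ 1.5e-04  4.0e-05 -3.5e-04] norm 0.00038727868816938927
F [ 0.23 -5.8   0.02] T [-1.191  0.315  0.111] 0.04199066533912544 -0.12857686571597873
[ 0.067  0.026 -0.003] mean [ 0.807 -5.002 -0.394 -1.105  0.346  0.03 ] 32.65
```

arm_command([
  {"gripper": 30,"dx": -0.0004,"dy": 0,"dz": 0,"spin": -3},
  {"gripper": 30,"dx": 0,"dy": 0,"dz": -0.0001,"spin": -3},
  {"gripper": 30,"dx": 0,"dy": 0,"dz": -0.0001,"spin": -3},
  {"gripper": 30,"dx": 0,"dy": 0,"dz": -0.0001,"spin": -3},
  {"gripper": 30,"dx": 0,"dy": 0,"dz": -0.0001,"spin": -3},
  {"gripper": 30,"dx": 0,"dy": 0,"dz": -0.0001,"spin": -3},
  {"gripper": 30,"dx": 0,"dy": 0,"dz": 0,"spin": -1},
  {"gripper": 30,"dx": 0,"dy": 0,"dz": 0,"spin": -1},
])

```text
time: 33.65
ee_pos: [0.6127, 0.0585, 0.1007]
eef_rot: [0.624, 0.781, -0.003, 0.003]
ft_force: [2.9, -3.0, -3.2]
width: 0.0415
```

```bash
python3 st.py; python3 tz.py
```

```text
t 33.65 p [0.6127 0.0585 0.1007] yawY 12.8 tilt [ 0.0012 -0.0077 -1.    ] j [ 0.42  0.53 -0.79  1.6   0.4   1.19 -0.22]
d tool [ 0.0011  0.0006 -0.0023] per row [ 1.3e-04  7.0e-05 -2.8e-04] norm 0.00032177737175751624
F [ 2.95 -3.   -3.21] T [-0.816 -0.562 -0.085] 0.04147642146158277 0.1319844598441988
[-0.005  0.047  0.014] mean [ 3.828 -3.294 -4.14  -0.81  -0.601  0.019] 33.8
```

arm_command([
  {"gripper": 30,"dx": 0,"dy": 0,"dz": 0,"spin": 1},
  {"gripper": 30,"dx": 0,"dy": 0,"dz": 0,"spin": 1},
  {"gripper": 30,"dx": 0,"dy": 0,"dz": 0.0001,"spin": 1},
  {"gripper": 30,"dx": 0,"dy": 0,"dz": 0,"spin": 1},
  {"gripper": 30,"dx": 0,"dy": 0,"dz": 0,"spin": 1},
  {"gripper": 30,"dx": 0,"dy": 0,"dz": 0.0001,"spin": 1},
  {"gripper": 30,"dx": 0,"dy": 0,"dz": 0,"spin": 1},
  {"gripper": 30,"dx": 0,"dy": 0,"dz": 0,"spin": 1},
])

```text
time: 34.8
ee_pos: [0.6126, 0.0585, 0.1006]
eef_rot: [0.677, 0.736, -0.003, 0.003]
ft_force: [4.2, -3.4, -5.0]
width: 0.0419
```

```bash
python3 st.py; python3 tz.py
```

```text
t 34.8 p [0.6126 0.0585 0.1006] yawY 4.74 tilt [ 0.0011 -0.0079 -1.    ] j [ 0.41  0.52 -0.76  1.6   0.39  1.18 -0.35]
d tool [ 0.0012  0.0005 -0.0024] per row [ 1.4e-04  6.0e-05 -3.1e-04] norm 0.00034402144705953367
F [ 4.2  -3.43 -5.03] T [-0.747 -0.661  0.013] 0.04194215745586918 -0.12874996128682145
[-0.066 -0.021 -0.042] mean [ 4.048 -3.212 -4.591 -0.757 -0.625 -0.043] 34.95
```

arm_command([
  {"gripper": 30,"dx": -0.0003,"dy": 0.0003,"dz": 0.0002,"spin": 0.7},
  {"gripper": 30,"dx": 0,"dy": 0,"dz": 0.0002,"spin": 0.7},
  {"gripper": 30,"dx": 0,"dy": 0,"dz": 0,"spin": 0.7},
  {"gripper": 30,"dx": 0,"dy": 0,"dz": 0,"spin": 0.7},
  {"gripper": 30,"dx": 0,"dy": 0,"dz": 0,"spin": 0.7},
  {"gripper": 30,"dx": 0,"dy": 0,"dz": 0,"spin": 0.7},
  {"gripper": 30,"dx": 0,"dy": 0,"dz": 0,"spin": 0.7},
  {"gripper": 30,"dx": 0,"dy": 0,"dz": 0,"spin": 0.7},
])

```text
time: 35.95
ee_pos: [0.6126, 0.0584, 0.1003]
eef_rot: [0.712, 0.702, -0.003, 0.003]
ft_force: [-1.6, -0.2, 2.9]
width: 0.0416
```

```bash
python3 st.py
```

```text
t 35.95 p [0.6126 0.0584 0.1003] yawY -0.83 tilt [ 5.0e-04 -7.8e-03 -1.0e+00] j [ 0.39  0.51 -0.74  1.6   0.37  1.18 -0.44]
d tool [ 0.0013  0.0004 -0.0027] per row [ 1.6e-04  4.0e-05 -3.4e-04] norm 0.00037842724906732815
F [-1.56 -0.23  2.91] T [-0.193  0.754  0.055] 0.04162165980416563 -0.09086148715130109
```

arm_command([
  {"gripper": 30,"dx": 0,"dy": 0,"dz": 0,"spin": 0.7},
  {"gripper": 30,"dx": 0,"dy": 0,"dz": 0,"spin": 0.7},
  {"gripper": 30,"dx": 0,"dy": 0,"dz": 0.0001,"spin": 0.7},
  {"gripper": 30,"dx": 0,"dy": 0,"dz": 0,"spin": 0.7},
  {"gripper": 30,"dx": 0,"dy": 0,"dz": 0,"spin": 0.7},
  {"gripper": 30,"dx": 0,"dy": 0,"dz": 0,"spin": 0.7},
  {"gripper": 30,"dx": 0,"dy": 0,"dz": 0.0001,"spin": 0.7},
  {"gripper": 30,"dx": 0,"dy": 0,"dz": 0,"spin": 0.7},
])

```text
time: 36.95
ee_pos: [0.6126, 0.0583, 0.1001]
eef_rot: [0.746, 0.666, -0.002, 0.003]
ft_force: [-4.0, 1.1, 5.2]
width: 0.0414
```

```bash
python3 st.py; python3 tz.py
```

```text
t 36.95 p [0.6126 0.0583 0.1001] yawY -6.43 tilt [ 4.0e-04 -7.8e-03 -1.0e+00] j [ 0.38  0.51 -0.72  1.6   0.36  1.17 -0.54]
d tool [ 0.0014  0.0002 -0.0029] per row [ 1.7e-04  3.0e-05 -3.6e-04] norm 0.000401507545588031
F [-3.99  1.11  5.24] T [0.049 1.248 0.062] 0.041382016279051054 -0.08917324517752043
[ 0.044 -0.037  0.038] mean [-3.08   0.043  5.438  0.113  1.192  0.015] 37.1
```

arm_command([
  {"gripper": 30,"dx": 0,"dy": -0.0002,"dz": 0,"spin": 0.8},
  {"gripper": 30,"dx": 0,"dy": 0,"dz": 0,"spin": 0.8},
  {"gripper": 30,"dx": 0,"dy": 0,"dz": 0,"spin": 0.8},
  {"gripper": 30,"dx": 0,"dy": 0,"dz": 0,"spin": 0.8},
  {"gripper": 30,"dx": 0,"dy": 0,"dz": 0,"spin": 0.8},
  {"gripper": 30,"dx": 0,"dy": 0,"dz": 0,"spin": 0.8},
  {"gripper": 30,"dx": 0,"dy": 0,"dz": 0,"spin": 0.8},
  {"gripper": 30,"dx": 0,"dy": 0,"dz": 0,"spin": 0.8},
])

```text
time: 38.1
ee_pos: [0.6125, 0.0583, 0.1]
eef_rot: [0.782, 0.624, -0.002, 0.003]
ft_force: [-2.0, 2.0, 4.5]
width: 0.0417
```

```bash
python3 st.py;python3 tz.py
```

```text
t 38.1 p [0.6125 0.0583 0.1   ] yawY -12.84 tilt [ 6.0e-04 -7.8e-03 -1.0e+00] j [ 0.37  0.5  -0.7   1.6   0.35  1.17 -0.64]
d tool [ 0.0014  0.0002 -0.003 ] per row [ 1.8e-04  2.0e-05 -3.8e-04] norm 0.0004166690648517941
F [-2.02  2.    4.49] T [0.571 0.982 0.103] 0.04165860347530557 -0.10358251300811248
[0.052 0.043 0.038] mean [-2.2    2.222  4.027  0.652  0.965  0.045] 38.25
```

The torque while turning rises from about 0 (49–96°) to 0.06–0.11 N·m (100–114°), which suggests the foot touched at about 92°. The readings are noisy, so I'll back off and re-sample the free baseline.

arm_command([
  {"gripper": 30,"dx": 0,"dy": 0,"dz": -0.0002,"spin": -5},
  {"gripper": 30,"dx": 0,"dy": 0,"dz": -0.0002,"spin": -5},
  {"gripper": 30,"dx": 0,"dy": 0,"dz": -0.0002,"spin": -5},
  {"gripper": 30,"dx": 0,"dy": 0,"dz": -0.0002,"spin": -5},
  {"gripper": 30,"dx": 0,"dy": 0,"dz": -0.0002,"spin": -5},
  {"gripper": 30,"dx": 0,"dy": 0,"dz": -0.0002,"spin": -5},
  {"gripper": 30,"dx": 0,"dy": 0,"dz": -0.0001,"spin": -5},
  {"gripper": 30,"dx": 0,"dy": 0,"dz": 0,"spin": -1},
])

```text
time: 39.25
ee_pos: [0.6129, 0.0583, 0.101]
eef_rot: [0.55, 0.835, -0.003, 0.003]
ft_force: [2.1, 4.2, -1.5]
width: 0.0414
```

```bash
python3 st.py
```

```text
t 39.25 p [0.6129 0.0583 0.101 ] yawY 23.23 tilt [ 0.0013 -0.0074 -1.    ] j [ 0.45  0.54 -0.82  1.6   0.42  1.19 -0.06]
d tool [ 0.0012  0.0007 -0.002 ] per row [ 1.5e-04  8.0e-05 -2.5e-04] norm 0.0002996810367109966
F [ 2.09  4.17 -1.49] T [ 0.849 -0.213 -0.011] 0.04137949525716614 0.09244695073406418
```

arm_command([
  {"gripper": 30,"dx": 0,"dy": 0,"dz": 0,"spin": 0.8},
  {"gripper": 30,"dx": 0,"dy": 0,"dz": 0,"spin": 0.8},
  {"gripper": 30,"dx": 0,"dy": 0,"dz": 0.0001,"spin": 0.8},
  {"gripper": 30,"dx": 0,"dy": 0,"dz": 0,"spin": 0.8},
  {"gripper": 30,"dx": 0,"dy": 0,"dz": 0,"spin": 0.8},
  {"gripper": 30,"dx": 0,"dy": 0,"dz": 0.0001,"spin": 0.8},
  {"gripper": 30,"dx": 0,"dy": 0,"dz": 0,"spin": 0.8},
  {"gripper": 30,"dx": 0,"dy": 0,"dz": 0,"spin": 0.8},
])

```text
time: 40.25
ee_pos: [0.6127, 0.0583, 0.1008]
eef_rot: [0.597, 0.802, -0.003, 0.003]
ft_force: [2.7, 4.4, -4.0]
width: 0.0415
```

```bash
python3 st.py
```

```text
t 40.25 p [0.6127 0.0583 0.1008] yawY 16.67 tilt [ 0.001  -0.0077 -1.    ] j [ 0.43  0.53 -0.8   1.6   0.41  1.19 -0.16]
d tool [ 0.0013  0.0007 -0.0022] per row [ 1.6e-04  8.0e-05 -2.7e-04] norm 0.00032515196191935323
F [ 2.72  4.39 -4.04] T [ 0.949 -0.475  0.009] 0.041539345924754084 -0.10114505280030382
```

arm_command([
  {"gripper": 30,"dx": 0,"dy": 0,"dz": 0,"spin": 0.8},
  {"gripper": 30,"dx": 0,"dy": 0,"dz": 0,"spin": 0.8},
  {"gripper": 30,"dx": 0,"dy": 0,"dz": 0.0001,"spin": 0.8},
  {"gripper": 30,"dx": 0,"dy": 0,"dz": 0,"spin": 0.8},
  {"gripper": 30,"dx": 0,"dy": 0,"dz": 0,"spin": 0.8},
  {"gripper": 30,"dx": 0,"dy": 0,"dz": 0.0001,"spin": 0.8},
  {"gripper": 30,"dx": 0,"dy": 0,"dz": 0,"spin": 0.8},
  {"gripper": 30,"dx": 0,"dy": 0,"dz": 0,"spin": 0.8},
])

```text
time: 41.25
ee_pos: [0.6127, 0.0583, 0.1007]
eef_rot: [0.641, 0.768, -0.003, 0.003]
ft_force: [3.4, 4.2, -3.7]
width: 0.0418
```

```bash
python3 st.py
```

```text
t 41.25 p [0.6127 0.0583 0.1007] yawY 10.29 tilt [ 0.001  -0.0078 -1.    ] j [ 0.42  0.52 -0.78  1.6   0.4   1.18 -0.26]
d tool [ 0.0013  0.0006 -0.0023] per row [ 1.7e-04  7.0e-05 -2.9e-04] norm 0.00034061997561250947
F [ 3.45  4.24 -3.71] T [ 0.942 -0.414  0.056] 0.04177045185550974 -0.10316994458937821
```

arm_command([
  {"gripper": 30,"dx": 0,"dy": 0.0002,"dz": 0.0002,"spin": 0.9},
  {"gripper": 30,"dx": 0,"dy": 0,"dz": 0.0001,"spin": 0.9},
  {"gripper": 30,"dx": 0,"dy": 0,"dz": 0.0001,"spin": 0.9},
  {"gripper": 30,"dx": 0,"dy": 0,"dz": 0,"spin": 0.9},
  {"gripper": 30,"dx": 0,"dy": 0,"dz": 0,"spin": 0.9},
  {"gripper": 30,"dx": 0,"dy": 0,"dz": 0,"spin": 0.9},
  {"gripper": 30,"dx": 0,"dy": 0,"dz": 0,"spin": 0.9},
  {"gripper": 30,"dx": 0,"dy": 0,"dz": 0,"spin": 0.9},
])

```text
time: 42.25
ee_pos: [0.6127, 0.0583, 0.1004]
eef_rot: [0.687, 0.726, -0.003, 0.003]
ft_force: [-0.4, 4.8, -1.9]
width: 0.0417
```

```bash
python3 st.py
```

```text
t 42.25 p [0.6127 0.0583 0.1004] yawY 3.15 tilt [ 4.0e-04 -7.9e-03 -1.0e+00] j [ 0.4   0.52 -0.75  1.6   0.38  1.18 -0.38]
d tool [ 0.0014  0.0004 -0.0026] per row [ 1.7e-04  5.0e-05 -3.2e-04] norm 0.0003691044325689342
F [-0.44  4.84 -1.9 ] T [ 1.     0.225 -0.001] 0.0417054585088443 -0.11506296098607481
```

arm_command([
  {"gripper": 30,"dx": 0,"dy": 0,"dz": 0,"spin": 0.9},
  {"gripper": 30,"dx": 0,"dy": 0,"dz": 0.0001,"spin": 0.9},
  {"gripper": 30,"dx": 0,"dy": 0,"dz": 0,"spin": 0.9},
  {"gripper": 30,"dx": 0,"dy": 0,"dz": 0,"spin": 0.9},
  {"gripper": 30,"dx": 0,"dy": 0,"dz": 0.0001,"spin": 0.9},
  {"gripper": 30,"dx": 0,"dy": 0,"dz": 0,"spin": 0.9},
  {"gripper": 30,"dx": 0,"dy": 0,"dz": 0,"spin": 0.9},
  {"gripper": 30,"dx": 0,"dy": 0,"dz": 0,"spin": 0.9},
])

```text
time: 43.25
ee_pos: [0.6126, 0.0583, 0.1003]
eef_rot: [0.732, 0.682, -0.003, 0.003]
ft_force: [-0.5, 4.8, -0.5]
width: 0.0415
```

```bash
python3 st.py
```

```text
t 43.25 p [0.6126 0.0583 0.1003] yawY -4.05 tilt [ 3.e-04 -8.e-03 -1.e+00] j [ 0.39  0.51 -0.73  1.6   0.37  1.18 -0.5 ]
d tool [ 0.0014  0.0003 -0.0027] per row [ 1.8e-04  4.0e-05 -3.4e-04] norm 0.0003886444605552689
F [-0.5   4.77 -0.53] T [1.076 0.497 0.087] 0.04151529588729743 -0.11645279052587643
```

arm_command([
  {"gripper": 30,"dx": 0,"dy": 0,"dz": 0,"spin": 0.9},
  {"gripper": 30,"dx": 0,"dy": 0,"dz": 0.0001,"spin": 0.9},
  {"gripper": 30,"dx": 0,"dy": 0,"dz": 0,"spin": 0.9},
  {"gripper": 30,"dx": 0,"dy": 0,"dz": 0,"spin": 0.9},
  {"gripper": 30,"dx": 0,"dy": 0,"dz": 0.0001,"spin": 0.9},
  {"gripper": 30,"dx": 0,"dy": 0,"dz": 0,"spin": 0.9},
  {"gripper": 30,"dx": 0,"dy": 0,"dz": 0,"spin": 0.9},
  {"gripper": 30,"dx": 0,"dy": 0,"dz": 0,"spin": 0.9},
])

```text
time: 44.25
ee_pos: [0.6125, 0.0583, 0.1001]
eef_rot: [0.773, 0.634, -0.002, 0.003]
ft_force: [-0.9, 5.2, 0.8]
width: 0.0414
```

```bash
python3 st.py; python3 tz.py
```

```text
t 44.25 p [0.6125 0.0583 0.1001] yawY -11.24 tilt [ 2.e-04 -8.e-03 -1.e+00] j [ 0.37  0.5  -0.71  1.6   0.35  1.17 -0.61]
d tool [ 0.0014  0.0002 -0.0029] per row [ 1.8e-04  2.0e-05 -3.7e-04] norm 0.0004083038367524136
F [-0.9   5.23  0.75] T [1.134 0.71  0.105] 0.04144297407348547 -0.11549314617582056
[0.084 0.018 0.043] mean [-0.831  4.9    0.006  1.134  0.712  0.048] 44.4
```

The result repeats: 84–98° averages about 0.01 N·m, 105° reads 0.087 and 112° reads 0.105. That fits contact at about 95° and roughly 6 N now. I'll release and lift off.

arm_command([
  {"gripper": 70,"dx": 0,"dy": 0,"dz": 0,"spin": 0},
  {"gripper": 70,"dx": 0,"dy": 0,"dz": 0,"spin": 0},
  {"gripper": 70,"dx": 0,"dy": 0,"dz": 0,"spin": 0},
  {"gripper": 70,"dx": 0,"dy": 0,"dz": 0,"spin": 0},
  {"gripper": 70,"dx": 0,"dy": 0,"dz": -0.01,"spin": 0},
  {"gripper": 70,"dx": 0,"dy": 0,"dz": -0.03,"spin": 0},
  {"gripper": 70,"dx": 0,"dy": 0,"dz": -0.04,"spin": 0},
  {"gripper": 70,"dx": 0,"dy": 0,"dz": -0.04,"spin": 0},
])

```text
time: 45.4
ee_pos: [0.6126, 0.0593, 0.2222]
eef_rot: [0.773, 0.635, -0.002, 0.003]
ft_force: [-0.3, -1.1, 0.2]
width: 0.0607
```

```bash
python3 st.py; python3 mv.py .45 .25 .30
```

```text
t 45.4 p [0.6126 0.0593 0.2222] yawY -11.18 tilt [ 0.0012 -0.008  -1.    ] j [ 0.39  0.4  -0.74  1.46  0.28  1.39 -0.56]
d tool [ 0.0014 -0.      0.1192] per row [ 0.00018 -0.       0.01489] norm 0.014895461600174265
F [-0.25 -1.06  0.16] T [-0.117  0.046 -0.009] 0.06067855670658847 0.11798233210363357
t 45.4 p [0.6126 0.0593 0.2222] yawY -11.18 tilt [ 0.0012 -0.008  -1.    ] j [ 0.39  0.4  -0.74  1.46  0.28  1.39 -0.56]
d tool [ 0.155  -0.1963 -0.0795] per row [ 0.01937 -0.02454 -0.00994] norm 0.03280580727295485
```

arm_command([
  {"gripper": 70,"dx": 0,"dy": 0,"dz": -0.03,"spin": 0},
  {"gripper": 70,"dx": 0.02,"dy": -0.03,"dz": -0.02,"spin": 0},
  {"gripper": 70,"dx": 0.025,"dy": -0.03,"dz": -0.02,"spin": 0},
  {"gripper": 70,"dx": 0.025,"dy": -0.03,"dz": 0,"spin": 0},
  {"gripper": 70,"dx": 0.025,"dy": -0.03,"dz": 0,"spin": 0},
  {"gripper": 70,"dx": 0.025,"dy": -0.03,"dz": 0,"spin": 0},
  {"gripper": 70,"dx": 0,"dy": 0,"dz": 0,"spin": 0},
  {"gripper": 70,"dx": 0,"dy": 0,"dz": 0,"spin": 0},
])

```text
time: 46.4
ee_pos: [0.4892, 0.206, 0.2894]
eef_rot: [0.773, 0.635, -0.002, 0.004]
ft_force: [1.2, -0.9, -0.3]
width: 0.061
```

```bash
python3 st.py; python3 - <<'E'
from h import *
from bench import cams
im=cams.camera("scene")[:,:,::-1]; cv2.imwrite("pics/s7.png",im)
a=cv2.imread("pics/s4.png")
def c(i): return cv2.resize(i[190:290,330:420],None,fx=4.3,fy=4.3,interpolation=cv2.INTER_CUBIC)
cv2.imwrite("pics/cmp.png",np.clip(np.hstack([c(a),c(im)])*1.5,0,255).astype(np.uint8))
im=cams.camera("top")[:,:,::-1]; cv2.imwrite("pics/t7.png",im)
E
```

```text
t 46.4 p [0.4892 0.206  0.2894] yawY -11.21 tilt [ 0.0015 -0.0085 -1.    ] j [ 0.28  0.18 -0.87  1.57  0.15  1.46 -0.79]
d tool [-0.118   0.1493  0.1878] per row [-0.01475  0.01867  0.02347] norm 0.033421467975936335
F [ 1.2  -0.93 -0.27] T [-0.129  0.005  0.066] 0.0609750414250799 -0.0009109674062917623
```

View pics/cmp.png

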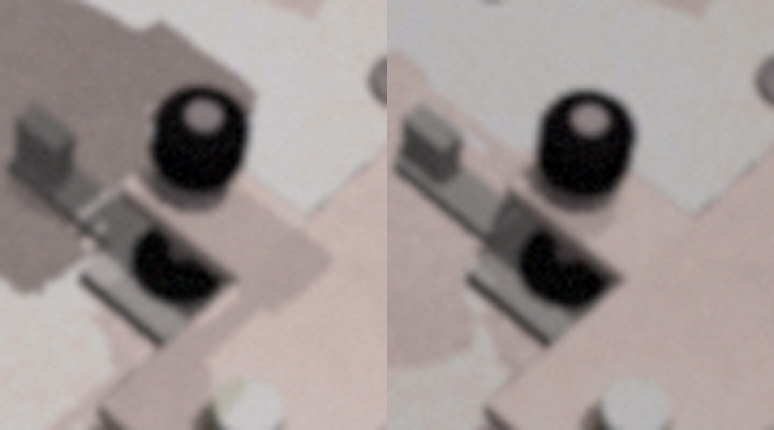

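View pics/t7.png

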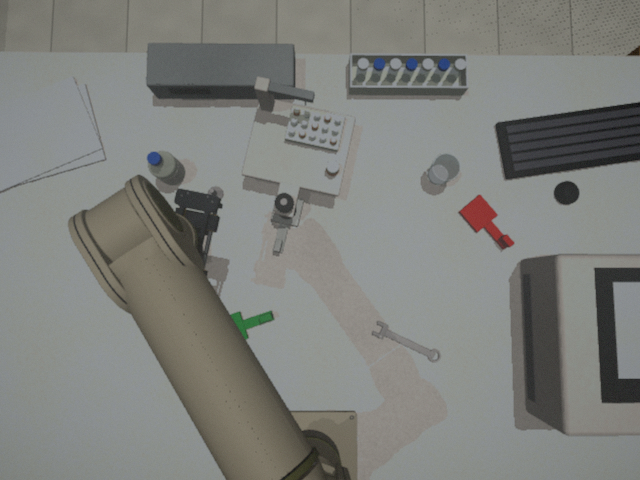

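View pics/s7.png

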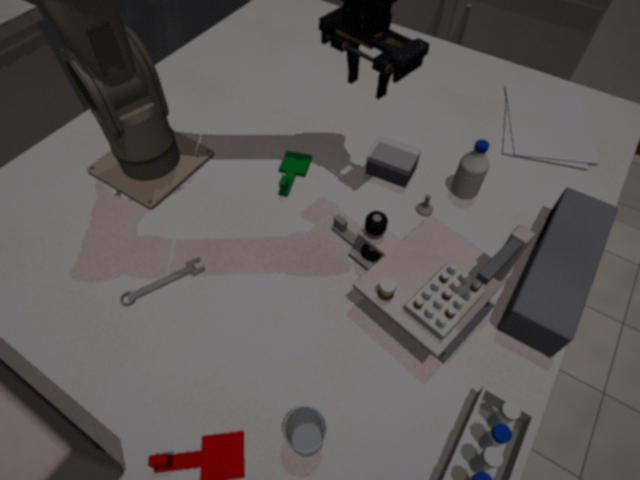

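```bash
python3 -c "
from bench import job,read_state
print(job.close_job(),read_state()['time'])"
```

```text
the job is handed in; nothing more can be done
the job is handed in; nothing more can be done
```

The plate is under the front foot, the foot is screwed down onto it, and I handed the job in at about 46.5 s with the gripper well clear. I believe the foot bears at roughly 6 N, but I inferred that contact from torque readings; I could not see it.

- **Plate:** I gripped the bare aluminium plate by its lug, slid it flat under the foot and let go. The wrist camera then put its middle within about 1 mm of the screw axis, in line with the stand. The final pictures show it in the same place.
- **Foot:** I turned the knob clockwise to a net 112°, about 3.1 mm down. The turning torque averaged about 0.01 N·m up to 98°. It averaged 0.087 N·m beyond 100°, reaching 0.105 N·m at the end. The rise came back when I backed off and turned down again, which fits contact at about 95°. Single readings are noisy (about 0.03 N·m), so the bearing force could be anywhere from about 5 to 10 N. The camera is too coarse to show the gap itself.
- **Bystanders:** everything looks unmoved in the final views, compared by eye. The arm hid the tip box from the top camera, but the scene camera shows it in place.

**What went wrong:** my first attempt to wind the wrist back ran joints 3 and 7 to the ends of their ranges. That tilted the tool about 8° and gave a brief force reading of about 54 N. The next picture showed the gripper clear of everything and the force fell back to about 7 N, so I take it as a motion effect. I removed the tilt before gripping the knob.

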